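# Latch the spanner case

## Task

Shut the blue spanner case and latch it: lower the lid gently onto its rubber seal, hook the latch's wire loop over the steel keeper on the lid without forcing it, then press the red lever down past centre until it lies home against the case and has drawn the lid tight. Use light force throughout and leave the things round the case where they are.

Things in the scene. Friction and masses are not known exactly. Their poses are not given: they have to be found in the camera images.
- case: Blue case with aluminium edges, standing fixed on the bench; body 190 deep (x) x 300 wide (y) x 100 high, lid 26 high on top of it. Origin: centre of the underside. Its front, with the latch at the middle of its width (y = 0), faces -x of its own frame (towards the robot); z up.
- case_lid (a joint): Lid angle, rad: 0 = down on the rim, grows as the front rises. Hinge along y at (95, 0, 100) in the case frame. A friction hinge holds the lid where it is left (1 to 2 N on its front edge lowers it). A springy rubber seal at the front keeps it about 7 mm (0.035 rad) proud, 12 N per mm. A black carry handle stands 24 over the lid, 115 behind its front edge.
- keeper_mark (a point): Point fixed to the lid, 11 out from its front face, 13 above its lower edge, mid width. The steel keeper (22 wide) stands out from the lid on a black packing 1 to 11 thick, unknown: the middle of its upward-open groove, where the bar must lie, is that far straight out from this point: feel for it. Groove 5 wide front to back; back wall 12 higher than this point, front lip (3.5 thick) 5 higher.
- latch_lever (a joint): Lever angle, rad: 0 = closed, hanging down against the case; 1.57 = sticking out level to the front; 2.7 = stop, above level. Stiff pivot, stays where left. With the loop hooked it starts to pull at about 1.15 to 1.55 rad, is hardest near 0.8 to 1.1 (7 to 9 N on the red grip), passes dead centre between 0.45 and 0.1 and then snaps home by itself.
- lever_pin (a point): The lever's hinge axis (along case y): 19 in front of the case's front face, 85 above the bench, mid width. Fixed to the case. The axes of this point turn with the lever.
- lever_grip (a point): Middle of the outer face of the red grip of the lever (26 wide, blade 55 long from the pin): 9 out of and 40 along the blade from lever_pin. It looks forward when closed and upward when the lever sticks out.
- latch_loop (a joint): Angle of the wire loop against the lever, rad: 0 = as when latched; about 2.7 = folded out along the lever (stop). It stays where left.
- loop_bar (a point): Middle of the loop's cross-bar: steel wire 3.5 thick, along case y, 50 wide over its ball ends (7.6 thick), which can be gripped and let it turn in the grip. Two legs, 36.5 wide outside, lead 43 to a pin on the lever, 14 from lever_pin. As the bar is moved lever and loop follow; it can go 29 to 57 from lever_pin.
- oak_offcut: Wood offcut, 45x90x22, lying front left of the case; bystander, must stay. Origin: centre of its underside.
- tape_measure: Yellow tape measure, 37x118x64, left; bystander, must stay. Origin: centre of its underside.
- block_plane: Green block plane, 46x160x49, right; bystander, must stay. Origin: centre of its underside.
- marker_pen: White and black marker pen, 17x134x17, right; bystander, must stay. Origin: centre of its underside.

How it is judged:
By the outcome, as a careful person would: the job done as asked, in the order asked, and still so for the second after the job is handed in, with the robot touching nothing.
It also fails if it takes over 67 s, if anything falls off the work surface, if the arm or the gripper's body presses on something with over 40 N, if the wrist force passes 120 N, or if a joint passes its speed limit or range.

## Robot

A 6-joint arm with a two-finger parallel gripper is mounted at the origin on a cart in front of the work surface, level with it; the furniture and walls round the work are solid. World frame = base frame: x ahead of the robot, y to its left, z up, the work surface at z = 0. Lengths are in m, angles in rad, forces in N, time in s.
With the tool pointing down it reaches from about 0.35 to 0.975 m from the base axis. Payload 4.9 kg.
Tool frame: the origin (TCP) lies at the very end of the fingers, on their centre line; the grasp point (between the pads) lies 19 mm behind it (ctrl.grasp_offset is the distance from the TCP to the grasp point, in m); z points along the fingers, y is the line along which they close (so a half turn about z gives the same grasp; the last joint's range is limited). The gripper opens to 85 mm and grips with 20 to 120 N. Pads are 22 mm wide; open, the fingers measure 114 mm over their backs; the gripper's body (76 mm by 85 mm) begins 54 mm behind the grasp point. The pads swing forward as they close: fully open they stand 13 mm farther back than shut.
Start: joints at [1.212, 0.053, 1.613, -0, 1.476, -0.119], TCP at [0.148, 0.607, 0.231] pointing down, gripper open.
Joint ranges: [-3.01, 3.01], [-1.01, 2.22], [0.06, 2.58], [-1.02, 4.17], [0.09, 2.62], [-3.14, 3.14]. Speed limits (rad/s): [2.57, 2.57, 3.14, 3.14, 3.14, 3.14].

## Interface

Orientations are given as a rotation vector (axis times angle).
In Python, from station import ctrl, optics gives the robot as it stands.
- The arm moves only by the shell command python3 -m handwheel 'ROWS' [OPENING] [FORCE]. ROWS is JSON, a list of rows, each an object of numbers: "tx", "ty", "tz": the shift along the tool's x, y, z in mm; "roll": the turn about the tool's z in rad. A call has 1 to 12 rows; each row shifts and turns the commanded pose from where the row before left it, along the tool's axes as they then stand; what a row does not reach is not made up. A row lasts 1/12 s, in which the tool goes at most 41.7 mm and 7.16 degrees, less where a joint would pass 70% of its speed; a pose out of reach is approached as far as the arm can. A call with a gripper value outside its range is refused whole. OPENING is the finger opening in mm, from 0 to 85.4, set as the call begins (- or left out, the last holds). The fingers move at their own pace and stop on an object; FORCE is the grip in N (left out, the last holds). Time passes only in rows, so rows that do not move let the fingers close. It gives the time, the measured TCP pose, the force, the opening and the grip force at its end, in the units of the state.
- ctrl.get_obs(): the state, without advancing time (a new reading comes with each control period).
- optics.get_image(name): name is "side" or "top"; returns (picture, depth): 384x512x3 uint8, red, green, blue; 384x512 float32, m along the optical axis (not along the pixel's ray), 0 where there is no reading.
- optics.camera_params(name): a dict with "mtx" (3x3 intrinsics, pixels), "extrinsics" (4x4, takes a point from camera to world coordinates). Camera axes: x right, y down, z forward; pixel columns grow to the right and rows downward; lengths in m; the calibration is good to about 2 mm. A picture is of the moment at which its call begins. camera_params takes no time and is no camera call.
- ctrl.finish_job(): hands the job in; it is judged then, once.
The state is a dict: "t": time; "q": joint angles; "dq": joint speeds; "effort": joint torques, N m; "tool_pos": TCP position; "tool_rot": TCP orientation; "contact_force": force on the tool from outside, world axes, zero at the start; "wrist_torque": the same for the moment, N m; "opening": finger opening in m; "grip_force": force on a finger pad.
Only numpy, scipy, OpenCV 4.12 (cv2) and the standard library are available. Lean on these libraries where they do the work, as an engineer would, in place of code of your own. Each camera call takes 0.05 s, during which the arm holds its last target. There are 200 camera calls.

## Working session

There is one attempt and no reset: what is moved stays moved. The work goes in short steps, Python scripts to look and compute and a shell command to move; the robot and the scene stay as the last step left them, time stands still between calls to the robot, and variables do not carry over. Pictures are saved under pics/ and viewed, at most 10 in all, crops included, and the job is handed in when it is done.

```bash
mkdir -p pics; ls
python3 - <<'E'
from station import ctrl, optics
import cv2, numpy as np
o=ctrl.get_obs();print({k:np.round(v,3).tolist() for k,v in o.items()})
for n in("side","top"):
    im,d=optics.get_image(n);cv2.imwrite(f"pics/{n}0.png",im[:,:,::-1]);np.save(f"pics/{n}0.npy",d)
    p=optics.camera_params(n);print(n,np.round(p["mtx"],1).tolist(),np.round(p["extrinsics"],3).tolist())
E
```

```text
pics
{'t': 0.0, 'q': [1.212, 0.053, 1.614, 0.0, 1.476, -0.119], 'dq': [-0.001, -0.003, -0.001, -0.0, -0.0, -0.002], 'effort': [-0.002, -39.368, -37.017, -0.0, 0.007, 0.0], 'tool_pos': [0.148, 0.607, 0.23], 'tool_rot': [-0.376, -3.119, 0.003], 'contact_force': [0.916, -0.447, -0.73], 'wrist_torque': [0.011, 0.046, -0.055], 'grip_force': 0.0, 'opening': 0.085}
side [[456.5, 0.0, 266.6], [0.0, 456.5, 189.8], [0.0, 0.0, 1.0]] [[-0.937, -0.222, 0.269, 0.262], [-0.348, 0.638, -0.687, 0.81], [-0.019, -0.737, -0.676, 0.914], [0.0, 0.0, 0.0, 1.0]]
top [[382.3, 0.0, 256.9], [0.0, 382.3, 191.5], [0.0, 0.0, 1.0]] [[-0.011, -0.99, 0.141, 0.44], [-1.0, 0.013, 0.014, -0.044], [-0.016, -0.141, -0.99, 1.1], [0.0, 0.0, 0.0, 1.0]]
```

```bash
python3 -m handwheel --help 2>&1 | head -20
```

```text
invalid input: not JSON, or not a number
```

View pics/side0.png

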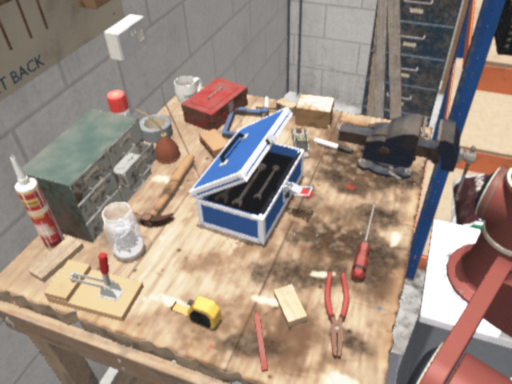

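View pics/top0.png

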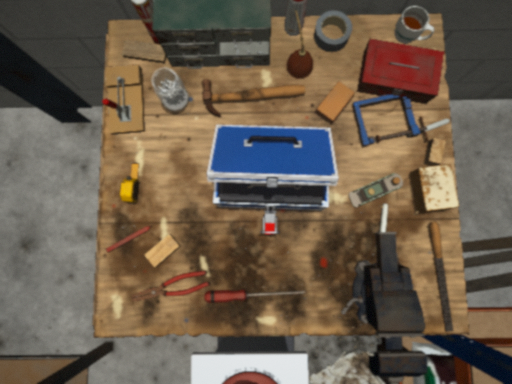

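The side view shows the case open at about (250,180) with the red grip at (305,191). In the top view the lid is at (272,150) and the grip at (270,227), with the yellow tape left, offcut at (162,248) and plane right at (377,190). Next I'll measure from the depth.

```bash
cat > h.py <<'E'
from station import ctrl, optics
import cv2, numpy as np
def shot(n,tag=None):
    im,d=optics.get_image(n)
    if tag: cv2.imwrite(f"pics/{tag}.png",im[:,:,::-1])
    return im,d
def cloud(n,d):
    p=optics.camera_params(n);K=p["mtx"];T=np.array(p["extrinsics"])
    v,u=np.indices(d.shape);P=np.stack([(u-K[0][2])/K[0][0]*d,(v-K[1][2])/K[1][1]*d,d],-1)
    return P@T[:3,:3].T+T[:3,3]
def crop(im,u0,v0,u1,v1,s,tag):
    cv2.imwrite(f"pics/{tag}.png",cv2.resize(im[v0:v1,u0:u1,::-1],None,fx=s,fy=s,interpolation=cv2.INTER_CUBIC))
def proj(n,X):
    p=optics.camera_params(n);T=np.linalg.inv(p["extrinsics"]);c=T[:3,:3]@np.asarray(X)+T[:3,3];q=p["mtx"]@c
    return q[:2]/q[2]
E
python3 - <<'E'
from h import *
s,ds=cv2.imread("pics/side0.png")[:,:,::-1],np.load("pics/side0.npy")
t,dt=cv2.imread("pics/top0.png")[:,:,::-1],np.load("pics/top0.npy")
a=cv2.resize(s[100:250,180:330,::-1],None,fx=4,fy=4,interpolation=cv2.INTER_CUBIC)
cv2.imwrite("pics/c_side.png",a)
crop(t,190,110,350,250,5,"c_top")
for n,im,d in(("top",t,dt),("side",s,ds)):
    P=cloud(n,d);h=cv2.cvtColor(np.ascontiguousarray(im),cv2.COLOR_RGB2HSV)
    blue=(h[...,0]>100)&(h[...,0]<125)&(h[...,1]>140)&(d>0)
    k,l,st,c=cv2.connectedComponentsWithStats(blue.astype('uint8'))
    for i in range(1,k):
        if st[i,4]<40: continue
        Q=P[l==i];m=np.median(Q,0);w,V=np.linalg.eigh(np.cov((Q-m).T))
        print(n,"blue",st[i].tolist(),m.round(3),"n",V[:,0].round(3),w[0]**.5,Q.min(0).round(3),Q.max(0).round(3))
    red=((h[...,0]<6)|(h[...,0]>174))&(h[...,1]>180)&(h[...,2]>120)&(d>0)
    k,l,st,c=cv2.connectedComponentsWithStats(red.astype('uint8'))
    for i in range(1,k):
        if st[i,4]<20: continue
        Q=P[l==i];m=np.median(Q,0);w,V=np.linalg.eigh(np.cov((Q-m).T))
        if abs(m[1])<.2 and .4<m[0]<.75:print(n,"red",st[i].tolist(),c[i].round(1),m.round(3),Q.mean(0).round(4),V[:,0].round(3),Q.min(0).round(3),Q.max(0).round(3))
E
```

```text
top blue [409, 112, 10, 21, 78] [ 0.789 -0.483  0.02 ] n [0.102 0.107 0.989] 0.0021090643237645004 [ 0.761 -0.496  0.015] [ 0.824 -0.474  0.028]
top blue [212, 127, 122, 48, 4748] [ 0.667 -0.07   0.185] n [-0.592  0.027 -0.805] 0.0019951050851182246 [ 0.603 -0.214  0.122] [0.753 0.074 0.232]
top blue [426, 335, 86, 49, 1568] [ 0.131 -0.633 -0.024] n [ 0.48   0.877 -0.005] 0.008447574584901174 [ 0.101 -0.679 -0.361] [ 0.152 -0.624  0.131]
top red [266, 224, 8, 7, 54] [269.5 227. ] [ 0.49  -0.062  0.081] [ 0.4898 -0.0616  0.0802] [ 0.371 -0.03  -0.928] [ 0.482 -0.071  0.073] [ 0.498 -0.052  0.086]
side blue [452, 0, 54, 133, 1780] [ 0.12  -0.634  0.262] n [-0.465  0.885  0.003] 0.009092809336827759 [ 0.075 -0.835 -0.02 ] [ 0.15  -0.621  0.431]
side blue [456, 17, 11, 40, 131] [ 0.14  -1.335 -0.009] n [ 0.993 -0.092 -0.07 ] 0.005227689390331632 [ 0.123 -1.349 -0.076] [ 0.153 -1.278  0.128]
side blue [440, 95, 6, 23, 41] [ 0.14  -1.336 -0.357] n [ 0.988  0.148 -0.043] 0.002709950145519832 [ 0.132 -1.354 -0.403] [ 0.146 -1.321 -0.277]
side blue [197, 113, 83, 73, 1378] [ 0.667 -0.043  0.19 ] n [ 0.59  -0.027  0.807] 0.0013839189778019237 [ 0.61  -0.201  0.132] [0.748 0.07  0.23 ]
side blue [270, 145, 26, 12, 169] [ 0.605 -0.209  0.085] n [ 0.041  0.999 -0.034] 0.002059293800819084 [ 0.566 -0.215  0.07 ] [ 0.647 -0.203  0.099]
side blue [408, 162, 40, 116, 1005] [ 0.123 -0.633 -0.455] n [-0.04   0.999 -0.   ] 0.004464335562461453 [ 0.103 -0.648 -0.851] [ 0.147 -0.619 -0.155]
side blue [290, 164, 10, 17, 74] [ 0.548 -0.156  0.057] n [ 0.999 -0.044  0.014] 0.0007622600060137942 [ 0.546 -0.189  0.035] [ 0.551 -0.107  0.075]
side blue [267, 195, 15, 34, 167] [0.556 0.009 0.053] n [ 0.999 -0.045  0.012] 0.0006665643538040759 [ 0.552 -0.045  0.031] [0.559 0.058 0.077]
side blue [203, 207, 54, 29, 723] [0.651 0.081 0.055] n [ 0.048  0.999 -0.013] 0.0014090171074226036 [0.577 0.073 0.025] [0.731 0.087 0.083]
```

View pics/c_side.png

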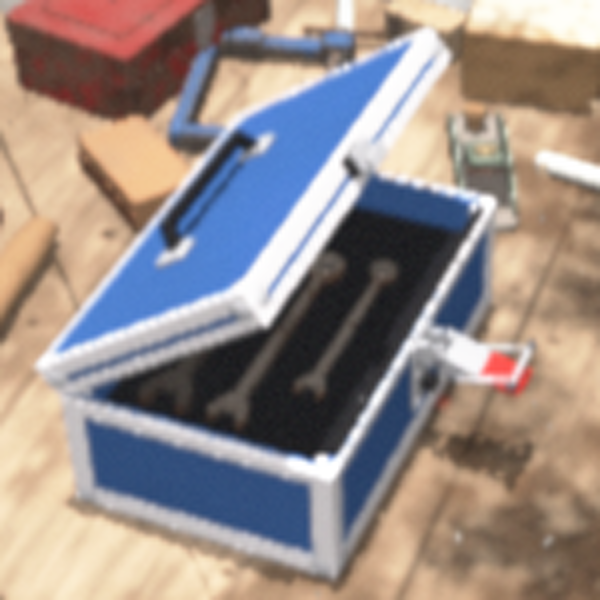

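View pics/c_top.png

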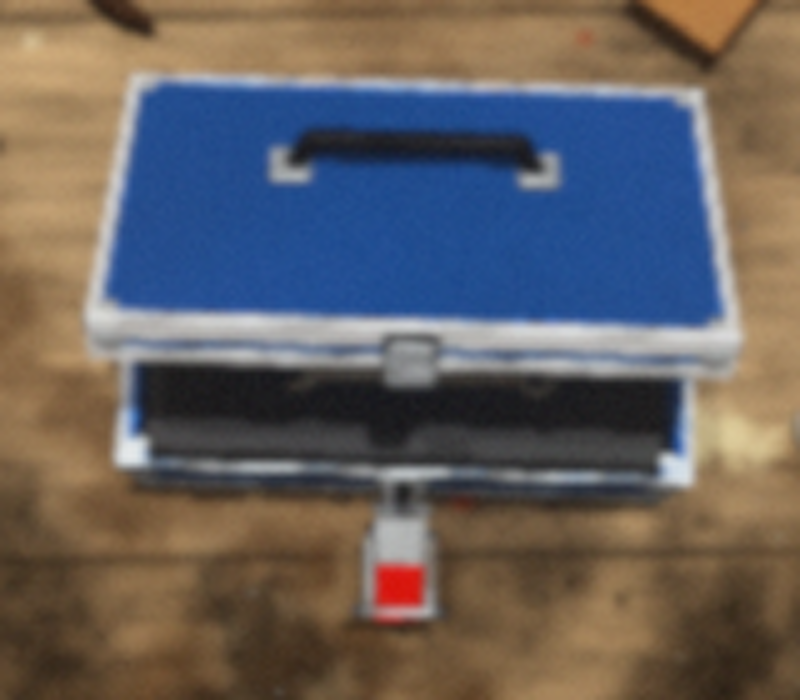

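Lid is open about 0.63 rad. Front face is at x≈0.5525 with case yaw ≈ -0.047. The lever sticks out at about 1.2 rad, with the loop's bar lying over the red grip (side crop about (523,365), top crop about (399,612)). The keeper is at top crop (412,360). I'll triangulate those and plan the approach.

```bash
cat >> h.py <<'E'
from scipy.spatial.transform import Rotation as Ro
C=np.array([.6475,-.069]);YAW=-.047
c,s_=np.cos(YAW),np.sin(YAW);RZ=np.array([[c,-s_,0],[s_,c,0],[0,0,1]])
def w2c(X): return (RZ.T@(np.asarray(X)-[C[0],C[1],0]))*1000   # case frame, mm
def c2w(X): return RZ@(np.asarray(X)/1000)+[C[0],C[1],0]
def ray(n,u,v):
    p=optics.camera_params(n);T=np.array(p["extrinsics"]);r=T[:3,:3]@np.linalg.solve(p["mtx"],[u,v,1]);return T[:3,3],r/np.linalg.norm(r)
def tri(a,b):
    (o1,d1),(o2,d2)=ray("top",*a),ray("side",*b)
    t=np.linalg.lstsq(np.stack([d1,-d2],1),o2-o1,rcond=None)[0];p,q=o1+t[0]*d1,o2+t[1]*d2
    return (p+q)/2,np.linalg.norm(p-q)*1000
def goto(Xc):
    o=ctrl.get_obs();R=Ro.from_rotvec(o["tool_rot"]).as_matrix()
    y=np.arctan2(-R[0,1],R[1,1]);print("yaw err->roll",round(-(YAW-y),4))
    Ry=RZ@np.diag([-1,1,-1.]);d=c2w(Xc)-o["tool_pos"]
    print("TCP case mm",w2c(o["tool_pos"]).round(1),"shift now-axes",(R.T@d*1000).round(1),"aligned",(Ry.T@d*1000).round(1),"F",np.round(o["contact_force"],1),"t",round(o["t"],2))
E
python3 - <<'E'
from h import *
P,e=tri((190+399/5,110+612/5),(180+523/4,100+365/4));print("bar",w2c(P),e)
P,e=tri((190+399/5,110+588/5),(180+503/4,100+369/4));print("grip",w2c(P),e)
P,e=tri((190+411/5,110+360/5),(180+368/4,100+160/4));print("keeper",w2c(P),e)
goto((-50,0,220))
E
```

```text
bar [-171.57691642   -1.02586164   88.84725954] 1.4857388120468416
grip [-158.31137666   -0.6709093    80.88810946] 2.1280864904999564
keeper [-61.05287579  -0.77691258 227.28941099] 0.20400794864685892
yaw err->roll -0.1928
TCP case mm [-530.4  651.4  230.1] shift now-axes [-596.4 -547.2   11.1] aligned [-480.4 -651.4   10.1] F [-0.5  0.3  0.8] t 0.1
```

```bash
python3 -m handwheel '[{"tz":-35,"roll":-0.0964},{"tz":-35,"roll":-0.0964},{"tx":-20,"ty":-27},{"tx":-24,"ty":-32},{"tx":-24,"ty":-32},{"tx":-24,"ty":-32},{"tx":-24,"ty":-32},{"tx":-24,"ty":-32},{"tx":-24,"ty":-32},{"tx":-24,"ty":-32},{"tx":-24,"ty":-32},{"tx":-24,"ty":-32}]' 0 20
python3 -m handwheel '[{"tx":-24,"ty":-32},{"tx":-24,"ty":-32},{"tx":-24,"ty":-32},{"tx":-24,"ty":-32},{"tx":-24,"ty":-32},{"tx":-24,"ty":-32},{"tx":-24,"ty":-32},{"tx":-15,"ty":-20},{},{}]'
python3 -c "
from h import *
goto((-40,0,240))"
```

```text
yaw err->roll -0.1928
TCP case mm [-530.4  651.4  230.1] shift now-axes [-606.2 -545.3   -8.9] aligned [-490.4 -651.4   -9.9] F [-0.5  0.3  0.8] t 0.1$[0]: bad value
$[0]: bad value
```

```bash
python3 -m handwheel '[{"tx":0,"ty":0,"tz":-35,"roll":-0.0964},{"tx":0,"ty":0,"tz":-35,"roll":-0.0964}]' 0 20
```

```text
t: 0.27
tool_pos: [0.1477, 0.6052, 0.2976]
tool_rot: [-0.067, -3.138, 0.013]
contact_force: [0.3, 0.8, 1.0]
opening: 0.0641
grip_force: 0.0
```

```bash
python3 -m handwheel '[{"tx":-20,"ty":-27,"tz":0,"roll":0},{"tx":-24,"ty":-32,"tz":0,"roll":0},{"tx":-24,"ty":-32,"tz":0,"roll":0},{"tx":-24,"ty":-32,"tz":0,"roll":0},{"tx":-24,"ty":-32,"tz":0,"roll":0},{"tx":-24,"ty":-32,"tz":0,"roll":0},{"tx":-24,"ty":-32,"tz":0,"roll":0},{"tx":-24,"ty":-32,"tz":0,"roll":0},{"tx":-24,"ty":-32,"tz":0,"roll":0},{"tx":-24,"ty":-32,"tz":0,"roll":0},{"tx":-24,"ty":-32,"tz":0,"roll":0},{"tx":-24,"ty":-32,"tz":0,"roll":0}]' >/dev/null
python3 -m handwheel '[{"tx":-24,"ty":-32,"tz":0,"roll":0},{"tx":-24,"ty":-32,"tz":0,"roll":0},{"tx":-24,"ty":-32,"tz":0,"roll":0},{"tx":-24,"ty":-32,"tz":0,"roll":0},{"tx":-24,"ty":-32,"tz":0,"roll":0},{"tx":-24,"ty":-32,"tz":0,"roll":0},{"tx":-15,"ty":-20,"tz":0,"roll":0},{"tx":0,"ty":0,"tz":0,"roll":0},{"tx":0,"ty":0,"tz":0,"roll":0}]'
python3 -c "
from h import *
goto((-40,0,240))"
```

```text
t: 2.02
tool_pos: [0.5632, -0.005, 0.3003]
tool_rot: [-0.077, -3.138, -0.001]
contact_force: [0.6, 0.1, 0.0]
opening: 0.0
grip_force: 0.0
yaw err->roll -0.0023
TCP case mm [-87.2  59.9 300.3] shift now-axes [-47.5 -59.8  60.1] aligned [-47.2 -59.9  60.3] F [0.6 0.1 0. ] t 2.02
```

```bash
python3 -m handwheel '[{"tx":-30,"ty":-28,"tz":0,"roll":0},{"tx":-32,"ty":-32,"tz":0,"roll":0},{"tx":0,"ty":0,"tz":30,"roll":0},{"tx":0,"ty":0,"tz":20,"roll":0},{"tx":0,"ty":0,"tz":6,"roll":0},{"tx":0,"ty":0,"tz":4,"roll":0},{"tx":0,"ty":0,"tz":4,"roll":0},{"tx":0,"ty":0,"tz":4,"roll":0},{"tx":0,"ty":0,"tz":4,"roll":0}]'
python3 -m handwheel '[{"tx":2,"ty":0,"tz":5,"roll":0},{"tx":2,"ty":0,"tz":5,"roll":0},{"tx":2,"ty":0,"tz":5,"roll":0},{"tx":2,"ty":0,"tz":5,"roll":0},{"tx":2,"ty":0,"tz":5,"roll":0},{"tx":2,"ty":0,"tz":5,"roll":0}]'
python3 -c "
from h import *
goto((-40,0,240))"
```

```text
t: 2.77
tool_pos: [0.6204, -0.0638, 0.2309]
tool_rot: [0.072, 3.138, -0.001]
contact_force: [0.3, 0.4, -0.1]
opening: -0.0003
grip_force: 0.0
t: 3.27
tool_pos: [0.6076, -0.0637, 0.1987]
tool_rot: [-0.074, -3.14, -0.0]
contact_force: [-1.0, 0.6, 2.1]
opening: -0.0
grip_force: 0.5
yaw err->roll -0.0001
TCP case mm [-40.2   3.4 198.7] shift now-axes [ -0.1  -3.4 -41.3] aligned [ -0.2  -3.4 -41.3] F [-1.   0.6  2.1] t 3.27
```

```bash
python3 -m handwheel '[{"tx":2,"ty":0,"tz":5,"roll":0},{"tx":2,"ty":0,"tz":5,"roll":0},{"tx":2,"ty":0,"tz":5,"roll":0},{"tx":2,"ty":0,"tz":5,"roll":0},{"tx":2,"ty":0,"tz":5,"roll":0},{"tx":2,"ty":0,"tz":5,"roll":0},{"tx":2,"ty":0,"tz":5,"roll":0},{"tx":2,"ty":0,"tz":5,"roll":0},{"tx":2,"ty":0,"tz":4,"roll":0},{"tx":2,"ty":0,"tz":4,"roll":0},{"tx":2,"ty":0,"tz":3,"roll":0}]'
python3 -m handwheel '[{"tx":1,"ty":0,"tz":2,"roll":0},{"tx":1,"ty":0,"tz":2,"roll":0},{"tx":0,"ty":0,"tz":1,"roll":0},{"tx":0,"ty":0,"tz":1,"roll":0}]'
python3 -c "
from h import *
goto((-40,0,240))"
```

```text
t: 4.18
tool_pos: [0.5857, -0.0626, 0.1477]
tool_rot: [-0.074, -3.141, -0.0]
contact_force: [0.8, 1.1, -0.1]
opening: 0.0002
grip_force: 0.2
t: 4.52
tool_pos: [0.5839, -0.0626, 0.1423]
tool_rot: [-0.074, -3.141, 0.0]
contact_force: [0.3, -0.6, 1.1]
opening: 0.0
grip_force: 0.2
yaw err->roll -0.0
TCP case mm [-63.9   3.4 142.3] shift now-axes [-23.8  -3.4 -97.7] aligned [-23.9  -3.4 -97.7] F [ 0.3 -0.6  1.1] t 4.52
```

```bash
for i in 1; do python3 -m handwheel '[{"tx":0,"ty":0,"tz":2,"roll":0},{"tx":0,"ty":0,"tz":2,"roll":0},{"tx":0,"ty":0,"tz":1,"roll":0},{"tx":0,"ty":0,"tz":1,"roll":0},{"tx":0,"ty":0,"tz":0,"roll":0}]'; done
python3 -m handwheel '[{"tx":0,"ty":0,"tz":1,"roll":0},{"tx":0,"ty":0,"tz":1,"roll":0},{"tx":0,"ty":0,"tz":0,"roll":0}]'
python3 -m handwheel '[{"tx":0,"ty":0,"tz":1,"roll":0},{"tx":0,"ty":0,"tz":0,"roll":0}]'
```

```text
t: 4.93
tool_pos: [0.5838, -0.0626, 0.1359]
tool_rot: [-0.074, -3.14, -0.0]
contact_force: [0.4, -0.2, 0.7]
opening: -0.0002
grip_force: 0.0
t: 5.18
tool_pos: [0.5839, -0.0626, 0.1341]
tool_rot: [-0.074, -3.141, -0.0]
contact_force: [0.1, -0.0, 0.6]
opening: 0.0002
grip_force: 0.0
t: 5.35
tool_pos: [0.5839, -0.0626, 0.1332]
tool_rot: [-0.074, -3.141, -0.0]
contact_force: [-0.5, 0.3, 0.1]
opening: 0.0004
grip_force: 0.0
```

```bash
python3 -m handwheel '[{"tx":0,"ty":0,"tz":1,"roll":0},{"tx":0,"ty":0,"tz":0,"roll":0}]'|sed -n '2p;4p'
python3 -m handwheel '[{"tx":0,"ty":0,"tz":0.5,"roll":0},{"tx":0,"ty":0,"tz":0,"roll":0}]'|sed -n '2p;4p'
python3 - <<'E'
from h import *
im,d=shot("side","s1");crop(im,180,100,330,250,4,"s1c")
P=cloud("side",d);h=cv2.cvtColor(im,cv2.COLOR_RGB2HSV)
m=(h[...,0]>100)&(h[...,0]<125)&(h[...,1]>140)&(d>0)&(P[...,2]>.115)&(P[...,0]>.5)
Q=P[m];Q=np.array([w2c(q) for q in Q]);A=np.c_[Q[:,:2],np.ones(len(Q))];print(np.linalg.lstsq(A,Q[:,2],rcond=None)[0],len(Q),Q.min(0),Q.max(0))
E
```

```text
tool_pos: [0.5839, -0.0626, 0.1322]
contact_force: [-0.5, 0.5, -1.1]
tool_pos: [0.5839, -0.0626, 0.1319]
contact_force: [0.2, -0.5, 0.6]
[-3.94007395e-02 -1.38537118e-03  1.31283453e+02] 3170 [ -86.72435266 -137.67622847  124.49574513] [ 85.01225625 142.53986366 255.10127455]
```

View pics/s1c.png

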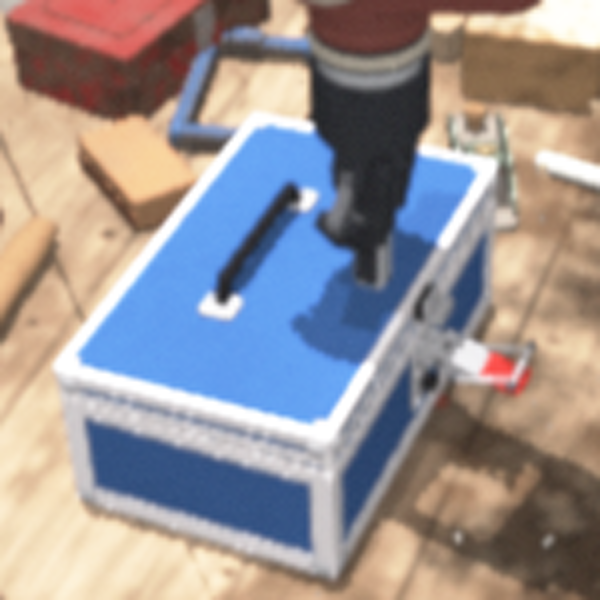

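The lid lies flat at about 0.039 rad on its seal, with the keeper at crop (430,300) and the loop bar at (523,365) unchanged. Now I'll go to the bar.

```bash
python3 -m handwheel '[{"tx":0,"ty":0,"tz":-30,"roll":0},{"tx":0,"ty":0,"tz":-35,"roll":0},{"tx":36,"ty":-1,"tz":0,"roll":0},{"tx":37,"ty":-2,"tz":0,"roll":0},{"tx":37,"ty":-1.4,"tz":0,"roll":0},{"tx":0,"ty":0,"tz":35,"roll":0},{"tx":0,"ty":0,"tz":30,"roll":0},{"tx":0,"ty":0,"tz":0,"roll":0}]' 70 20
python3 - <<'E'
from h import *
im,d=shot("side","s2");crop(im,255,140,335,220,7,"s2c")
goto((-174,-1,70))
E
```

```text
t: 6.4
tool_pos: [0.4694, -0.0606, 0.1263]
tool_rot: [-0.074, -3.132, -0.004]
contact_force: [-1.1, -0.1, -1.8]
opening: 0.0701
grip_force: 0.0
yaw err->roll -0.0002
TCP case mm [-176.6   -0.3  128.8] shift now-axes [-3.  -0.7 58.7] aligned [-2.6 -0.7 58.8] F [-0.1 -0.8 -0.5] t 6.45
```

View pics/s2c.png

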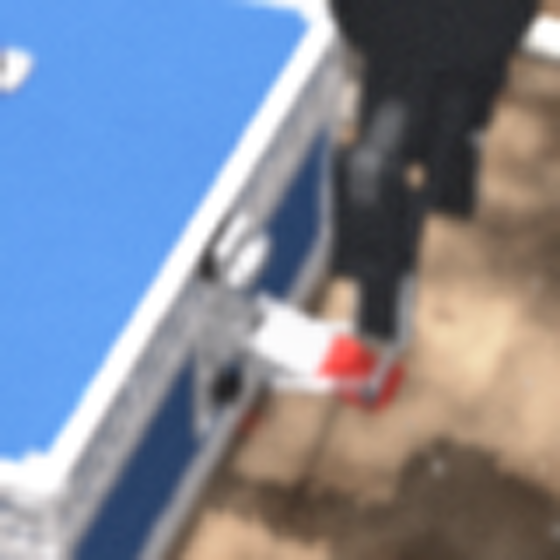

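The fingers straddle the bar; its near ball end is at crop (370,385). Lower and close.

```bash
python3 -m handwheel '[{"tx":-1,"ty":-0.5,"tz":20,"roll":0},{"tx":-1,"ty":0,"tz":20,"roll":0},{"tx":0,"ty":0,"tz":10,"roll":0},{"tx":0,"ty":0,"tz":8,"roll":0},{"tx":0,"ty":0,"tz":0,"roll":0}]' 66
python3 -m handwheel '[{"tx":0,"ty":0,"tz":0,"roll":0},{"tx":0,"ty":0,"tz":0,"roll":0},{"tx":0,"ty":0,"tz":0,"roll":0},{"tx":0,"ty":0,"tz":0,"roll":0},{"tx":0,"ty":0,"tz":0,"roll":0}]' 40 25
python3 -c "
from h import *
goto((-174,-1,70))"
```

```text
t: 6.87
tool_pos: [0.4754, -0.0622, 0.0729]
tool_rot: [-0.074, -3.138, -0.001]
contact_force: [-0.9, 0.8, -0.3]
opening: 0.0659
grip_force: 0.0
t: 7.28
tool_pos: [0.4762, -0.0607, 0.0747]
tool_rot: [0.075, 3.14, 0.006]
contact_force: [-1.7, 6.9, -0.5]
opening: 0.0467
grip_force: 25.7
yaw err->roll -0.0005
TCP case mm [-171.5    0.3   74.7] shift now-axes [ 2.5 -1.3  4.7] aligned [ 2.5 -1.3  4.7] F [-1.7  6.9 -0.5] t 7.28
```

```bash
python3 -m handwheel '[{"tx":0,"ty":1.5,"tz":0,"roll":0},{"tx":0,"ty":0,"tz":0,"roll":0},{"tx":-2,"ty":0,"tz":-4,"roll":0},{"tx":-2,"ty":0,"tz":-4,"roll":0},{"tx":-3,"ty":0,"tz":-6,"roll":0},{"tx":0,"ty":0,"tz":0,"roll":0},{"tx":0,"ty":0,"tz":0,"roll":0}]'
python3 - <<'E'
from h import *
im,d=shot("side","s3");crop(im,255,140,335,220,7,"s3c")
goto((-174,-1,70))
E
```

```text
t: 7.87
tool_pos: [0.4836, -0.0606, 0.0888]
tool_rot: [0.073, 3.14, 0.002]
contact_force: [-0.2, 5.5, -1.3]
opening: 0.0466
grip_force: 26.0
yaw err->roll 0.0004
TCP case mm [-164.2    0.7   88.6] shift now-axes [ 9.8 -1.7 18.6] aligned [ 9.8 -1.7 18.6] F [-1.   5.8 -0.3] t 7.92
```

View pics/s3c.png

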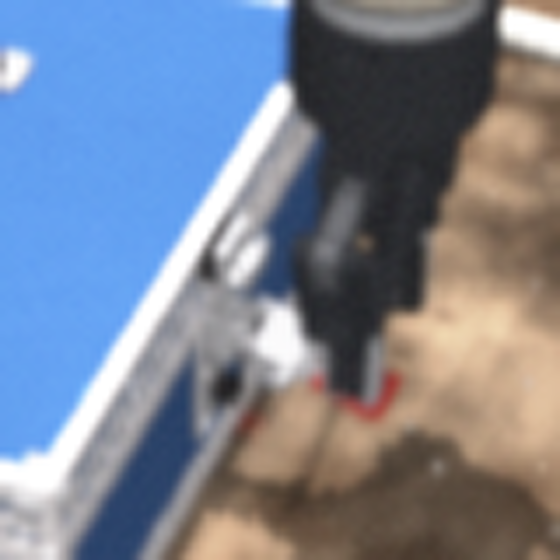

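```bash
python3 -m handwheel '[{"tx":0,"ty":1.5,"tz":0,"roll":0},{"tx":-3,"ty":0,"tz":-5,"roll":0},{"tx":-4,"ty":0,"tz":-5,"roll":0},{"tx":-4,"ty":0,"tz":-5,"roll":0},{"tx":-4,"ty":0,"tz":-4,"roll":0},{"tx":-5,"ty":0,"tz":-4,"roll":0},{"tx":-4,"ty":0,"tz":-4,"roll":0},{"tx":0,"ty":0,"tz":0,"roll":0},{"tx":0,"ty":0,"tz":0,"roll":0}]'
python3 - <<'E'
from h import *
im,d=shot("side","s4");im2,d2=shot("top");a=im[140:220,255:335];b=im2[170:250,230:310]
cv2.imwrite("pics/s4c.png",cv2.resize(np.hstack([a,b])[:,:,::-1],None,fx=5,fy=5,interpolation=cv2.INTER_CUBIC))
goto((-174,-1,70))
E
```

```text
t: 8.67
tool_pos: [0.5076, -0.0612, 0.1158]
tool_rot: [0.073, 3.14, -0.001]
contact_force: [-1.4, -1.3, 0.5]
opening: 0.0463
grip_force: 26.4
yaw err->roll 0.0001
TCP case mm [-140.6    1.2  115.4] shift now-axes [33.5 -2.2 45.4] aligned [33.4 -2.2 45.4] F [-2.1 -1.1  1.1] t 8.77
```

View pics/s4c.png

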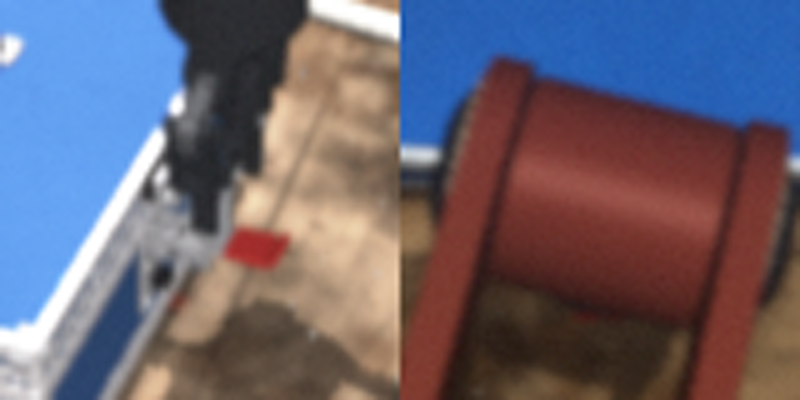

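The lever has lifted with the loop, with the red grip free at crop (258,248), so the bar is held. Next I'll estimate the keeper stand-off from the saved depth with the lid angle undone.

Run:
```python
from h import *
H=np.array([95,0,100.])
for n in("side","top"):
    im=cv2.imread(f"pics/{n}0.png");d=np.load(f"pics/{n}0.npy");P=cloud(n,d)
    W=(P-[C[0],C[1],0])@RZ*1000
    h=cv2.cvtColor(im,cv2.COLOR_BGR2HSV)
    bl=(h[...,0]>100)&(h[...,0]<125)&(h[...,1]>140)&(W[...,2]>120)&(abs(W[...,0])<95)&(abs(W[...,1])<150)&(d>0)
    Q=W[bl];k=np.linalg.lstsq(np.c_[Q[:,0],np.ones(len(Q))],Q[:,2],rcond=None)[0];a=-np.arctan(k[0])
    ca,sa=np.cos(a),np.sin(a);L=W-H;X=L[...,0]*ca-L[...,2]*sa;Z=L[...,0]*sa+L[...,2]*ca
    top=np.median(Z[bl]);print(n,"angle",a,"lid top",top)
    m=(abs(W[...,1])<14)&(X<-185)&(X>-225)&(Z>-2)&(Z<32)&(d>0)
    for x,y,z,g in sorted(zip(X[m],W[...,1][m],Z[m],im[m].mean(1))): print(np.round([x+190,y,z,g],1).tolist(),end=" ")
    print()
    m=(abs(W[...,1])>25)&(abs(W[...,1])<140)&(Z>4)&(Z<22)&(X<-180)&(X>-200)&(d>0);print("face x",np.percentile(X[m]+190,[10,50,90]))
```

```text
side angle 0.6310807160774419 lid top 27.23791674195114
[-23.9, 5.4, 10.2, 222.3] [-23.1, 2.1, 11.3, 220.3] [-23.0, -2.7, 14.4, 225.7] [-22.8, 11.5, 18.0, 227.7] [-22.7, 0.3, 16.6, 227.3] [-22.7, 8.2, 15.7, 227.0] [-22.7, -4.0, 10.4, 224.0] [-22.6, -7.7, 17.4, 234.7] [-22.6, 3.4, 18.8, 234.3] [-22.2, 5.2, 17.0, 232.3] [-22.2, 6.5, 11.6, 222.3] [-22.2, -2.7, 17.9, 228.0] [-22.0, 8.5, 9.9, 221.0] [-21.7, 0.0, 20.0, 228.0] [-21.6, 13.6, 10.5, 183.0] [-21.6, 1.2, 14.5, 225.7] [-21.6, 9.0, 13.6, 217.7] [-21.3, -2.5, 12.0, 223.7] [-21.1, -10.6, 12.8, 241.3] [-21.1, 7.1, 18.8, 234.0] [-21.0, 2.8, 12.6, 224.3] [-21.0, 10.6, 11.7, 201.0] [-20.8, -7.7, 14.9, 231.3] [-20.7, 11.1, 15.4, 204.3] [-20.6, -7.0, 18.7, 220.7] [-19.9, 11.1, 18.9, 220.3] [-19.7, -10.0, 10.5, 230.0] [-18.4, 10.5, 12.7, 184.3] [-16.5, 10.5, 10.2, 166.7] [-16.0, 11.9, 17.7, 215.7] [-15.1, 7.1, 24.3, 226.7] [-14.9, -1.9, 21.3, 223.7] [-14.9, 11.8, 11.8, 180.0] [-14.6, 6.9, 14.8, 205.3] [-14.6, 9.1, 13.2, 201.3] [-14.5, 3.1, 21.8, 224.3] [-14.5, 2.1, 17.9, 226.0] [-14.3, -8.3, 20.3, 224.0] [-14.2, -1.8, 24.8, 234.7] [-14.0, 
[... 5440 characters left out ...]
[-2.3, 7.3, 26.9, 193.0] [-2.3, -4.2, 27.4, 186.0] [-2.2, -2.2, 20.9, 157.3] [-1.7, -14.0, 14.6, 139.3] [-1.7, -12.3, 1.6, 137.7] [-1.5, -2.1, 23.4, 201.7] [-1.2, 9.5, 25.8, 189.7] [-1.1, 14.0, 19.2, 176.7] [-0.6, 2.6, 25.5, 194.3] [-0.3, -13.6, 22.8, 193.3] [0.1, -6.6, 25.3, 181.7] [0.3, 11.8, 24.2, 189.7] [0.6, -11.2, 25.0, 177.3] [0.7, -2.0, 24.5, 190.3] [1.0, 0.3, 24.1, 196.0] [1.1, -8.9, 24.5, 183.0] [1.4, 4.9, 23.5, 194.3] [2.2, -13.6, 23.6, 174.3] [2.4, 5.0, 25.8, 143.7] [2.7, 9.6, 25.3, 139.7] [3.1, 11.9, 24.8, 141.0] [3.8, -6.6, 24.9, 134.0] [3.9, 0.4, 24.5, 142.3] [4.5, 2.7, 23.9, 143.0] [4.7, -13.5, 24.5, 126.0] [4.9, 7.3, 23.3, 142.3] 
face x [-4.85224229 -3.2214925  -1.58220379]
```

Groove middle ≈ case x −111, lip top z ≈ 126, wall top ≈ 133. Move in above the lip and feel for the back wall.

```bash
python3 -m handwheel '[{"tx":-3,"ty":0,"tz":-1.5,"roll":0},{"tx":-4,"ty":0,"tz":0,"roll":0},{"tx":-4,"ty":0,"tz":0,"roll":0},{"tx":-4,"ty":0,"tz":0,"roll":0},{"tx":-3,"ty":0,"tz":0,"roll":0},{"tx":-2,"ty":0,"tz":0,"roll":0},{"tx":0,"ty":0,"tz":0,"roll":0}]'
python3 -m handwheel '[{"tx":-2,"ty":0,"tz":0,"roll":0},{"tx":-2,"ty":0,"tz":0,"roll":0},{"tx":0,"ty":0,"tz":0,"roll":0}]'
python3 -c "
from h import *
goto((-111,0,117))"
```

```text
t: 9.35
tool_pos: [0.5272, -0.0619, 0.1161]
tool_rot: [-0.074, -3.141, 0.0]
contact_force: [-1.6, -2.7, -0.7]
opening: 0.0466
grip_force: 26.4
t: 9.6
tool_pos: [0.5309, -0.062, 0.1159]
tool_rot: [-0.074, -3.14, -0.0]
contact_force: [-2.3, -3.1, -1.7]
opening: 0.0466
grip_force: 26.3
yaw err->roll -0.0001
TCP case mm [-116.8    1.5  115.9] shift now-axes [-5.8 -1.5 -1.1] aligned [-5.8 -1.5 -1.1] F [-2.3 -3.1 -1.7] t 9.6
```

```bash
for k in 1; do python3 -m handwheel '[{"tx":-1,"ty":-0.8,"tz":0,"roll":0},{"tx":-1,"ty":0,"tz":0,"roll":0},{"tx":0,"ty":0,"tz":0,"roll":0}]'|sed -n '2p;4p'
python3 -m handwheel '[{"tx":-1,"ty":0,"tz":0,"roll":0},{"tx":0,"ty":0,"tz":0,"roll":0}]'|sed -n '2p;4p'
python3 -m handwheel '[{"tx":-1,"ty":0,"tz":0,"roll":0},{"tx":0,"ty":0,"tz":0,"roll":0}]'|sed -n '2p;4p'
python3 -m handwheel '[{"tx":-1,"ty":0,"tz":0,"roll":0},{"tx":0,"ty":0,"tz":0,"roll":0}]'|sed -n '2p;4p'; done
python3 -c "
from h import *
goto((-111,0,117))"
```

```text
tool_pos: [0.5324, -0.0623, 0.1157]
contact_force: [-2.9, 0.8, -3.9]
tool_pos: [0.5336, -0.0625, 0.1159]
contact_force: [-2.4, 1.4, -2.0]
tool_pos: [0.5348, -0.0625, 0.1161]
contact_force: [-2.5, 2.1, -2.9]
tool_pos: [0.5358, -0.0626, 0.1162]
contact_force: [-2.0, 3.8, -3.0]
yaw err->roll -0.0004
TCP case mm [-111.9    1.1  116.2] shift now-axes [-0.9 -1.1 -0.8] aligned [-0.9 -1.1 -0.8] F [-2.   3.8 -3. ] t 10.35
```

```bash
for k in 1; do python3 -m handwheel '[{"tx":-1,"ty":0.4,"tz":0,"roll":0},{"tx":0,"ty":0,"tz":0,"roll":0}]'|sed -n '2p;4p'
python3 -m handwheel '[{"tx":-1,"ty":0,"tz":0,"roll":0},{"tx":0,"ty":0,"tz":0,"roll":0}]'|sed -n '2p;4p'
python3 -m handwheel '[{"tx":-1,"ty":0,"tz":0,"roll":0},{"tx":0,"ty":0,"tz":0,"roll":0}]'|sed -n '2p;4p'; done
python3 -c "
from h import *
goto((-111,0,117))"
```

```text
tool_pos: [0.536, -0.0625, 0.1161]
contact_force: [-5.2, 2.1, -1.2]
tool_pos: [0.5382, -0.0631, 0.1164]
contact_force: [-2.2, 1.1, -2.6]
tool_pos: [0.5392, -0.0631, 0.1165]
contact_force: [-2.6, 0.3, -3.4]
yaw err->roll -0.0012
TCP case mm [-108.4    0.8  116.5] shift now-axes [ 2.6 -0.8 -0.5] aligned [ 2.6 -0.8 -0.5] F [-2.6  0.3 -3.4] t 10.85
```

```bash
for k in 1; do python3 -m handwheel '[{"tx":0,"ty":0,"tz":1,"roll":0},{"tx":0,"ty":0,"tz":0,"roll":0}]'|sed -n '2p;4p'
python3 -m handwheel '[{"tx":0,"ty":0,"tz":1,"roll":0},{"tx":0,"ty":0,"tz":0,"roll":0}]'|sed -n '2p;4p';
python3 -m handwheel '[{"tx":0,"ty":0,"tz":1,"roll":0},{"tx":0,"ty":0,"tz":0,"roll":0}]'|sed -n '2p;4p'; done
python3 - <<'E'
from h import *
im,d=shot("side","s5");crop(im,255,140,335,220,7,"s5c")
E
```

```text
tool_pos: [0.5395, -0.0631, 0.1162]
contact_force: [-2.9, 0.1, 0.7]
tool_pos: [0.5395, -0.063, 0.1152]
contact_force: [-3.5, 0.7, 2.2]
tool_pos: [0.5394, -0.063, 0.1138]
contact_force: [-0.7, -0.2, 2.4]
```

View pics/s5c.png

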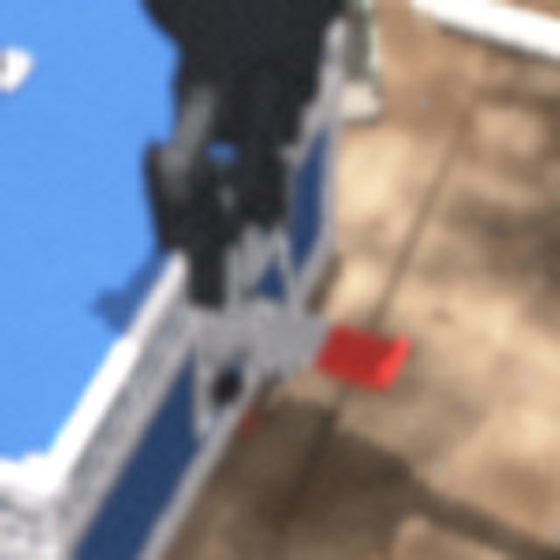

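The loop legs now lean in to the keeper at crop (250,250) and the lever stands out with red at (365,355). I'm lowering further while watching the force.

```bash
for k in 1; do python3 -m handwheel '[{"tx":0,"ty":0,"tz":1,"roll":0},{"tx":0,"ty":0,"tz":0,"roll":0}]'|sed -n '2p;4p'
python3 -m handwheel '[{"tx":0,"ty":0,"tz":1,"roll":0},{"tx":0,"ty":0,"tz":0,"roll":0}]'|sed -n '2p;4p';
python3 -m handwheel '[{"tx":0,"ty":0,"tz":1,"roll":0},{"tx":0,"ty":0,"tz":0,"roll":0}]'|sed -n '2p;4p'; done
```

```text
tool_pos: [0.5392, -0.063, 0.1123]
contact_force: [-0.8, -0.6, 1.7]
tool_pos: [0.539, -0.0629, 0.1112]
contact_force: [-1.4, -1.3, 1.6]
tool_pos: [0.539, -0.0629, 0.1102]
contact_force: [-0.6, -0.7, 1.1]
```

```bash
for k in 1; do python3 -m handwheel '[{"tx":0,"ty":0,"tz":1,"roll":0},{"tx":0,"ty":0,"tz":0,"roll":0}]'|sed -n '2p;4p'
python3 -m handwheel '[{"tx":0,"ty":0,"tz":1,"roll":0},{"tx":0,"ty":0,"tz":0,"roll":0}]'|sed -n '2p;4p';
python3 -m handwheel '[{"tx":0,"ty":0,"tz":1,"roll":0},{"tx":0,"ty":0,"tz":0,"roll":0}]'|sed -n '2p;4p'; done
```

```text
tool_pos: [0.539, -0.0629, 0.1093]
contact_force: [-0.6, -1.3, 1.7]
tool_pos: [0.539, -0.0629, 0.1084]
contact_force: [-0.9, -2.3, 2.0]
tool_pos: [0.5391, -0.0628, 0.1076]
contact_force: [-1.7, -1.6, 4.0]
```

```bash
for k in 1; do python3 -m handwheel '[{"tx":0,"ty":0,"tz":0.5,"roll":0},{"tx":0,"ty":0,"tz":0,"roll":0}]'|sed -n '2p;4p'
python3 -m handwheel '[{"tx":1,"ty":0,"tz":0,"roll":0},{"tx":0,"ty":0,"tz":0,"roll":0}]'|sed -n '2p;4p';
python3 -m handwheel '[{"tx":1.5,"ty":0,"tz":0,"roll":0},{"tx":0,"ty":0,"tz":0,"roll":0}]'|sed -n '2p;4p'
python3 -m handwheel '[{"tx":1.5,"ty":0,"tz":0,"roll":0},{"tx":0,"ty":0,"tz":0,"roll":0}]'|sed -n '2p;4p'; done
```

```text
tool_pos: [0.5391, -0.0628, 0.1072]
contact_force: [-1.7, -1.9, 5.9]
tool_pos: [0.5383, -0.0628, 0.1073]
contact_force: [0.8, -1.8, 2.8]
tool_pos: [0.5366, -0.0627, 0.1072]
contact_force: [0.8, -1.7, 6.0]
tool_pos: [0.535, -0.0626, 0.1072]
contact_force: [0.6, -1.0, 5.2]
```

Run:
```python
from h import *
im,d=shot("side","s6");crop(im,255,140,335,220,7,"s6c");np.save("pics/s6.npy",d)
W=(cloud("side",d)-[C[0],C[1],0])@RZ*1000
hs=cv2.cvtColor(im,cv2.COLOR_RGB2HSV)
sub=np.s_[160:200,272:316]
for r in range(168,194):
    print(r,' '.join(f"{int(round(-x)):3d}/{int(round(y)):3d}/{int(round(z)):3d}" if 0<-x<200 and z>60 and abs(y)<60 else "     .     " for x,y,z in W[r,282:306]))
goto((-111,0,117))
```

```text
168      .           .           .           .           .      123/ 54/197 117/ 32/178 120/ 31/178 122/ 30/178 125/ 29/178 127/ 29/178 129/ 27/178 114/-23/135 118/-20/138 119/-24/135 122/-25/136      .           .           .           .           .           .           .           .     
169      .           .           .           .           .      124/ 56/195  97/-22/127 120/ 32/176 123/ 32/177 125/ 29/175 127/ 28/175 111/-24/129 115/-21/133 118/-20/135 120/-21/134 121/-27/130      .           .           .           .           .           .           .           .     
170      .           .           .           .           .      124/ 55/192  95/-29/117 120/ 31/172 123/ 33/174 125/ 30/172 107/-27/122 111/-23/127 115/-20/130 118/-21/130 120/-23/129 123/-21/132      .           .           .           .           .           .           .           .     
171      .           .           .           .           .      124/ 55/188 123/ 47/182 122/ 35/172 123/ 33/171 124/ 28/168 109/-23/122 112/-21/125 115/-21/126 117/-23/125 120/-22/126 123/-23/127      .           .          
[... 5929 characters left out ...]
16/ 75 100/ 13/ 73  99/  2/ 63      .           .           .      115/ 13/ 79 119/ 18/ 85 121/ 17/ 84 123/ 14/ 83 126/ 13/ 82 128/ 11/ 82 129/  7/ 78 131/  4/ 77 132/ -2/ 72 134/ -5/ 69 135/-11/ 65 137/-12/ 65      .           .           .           .           .     
193  94/ 13/ 68  98/ 15/ 71  99/ 11/ 68      .           .           .           .      115/ 14/ 76 119/ 18/ 80 119/ 10/ 74 122/ 10/ 75 126/ 13/ 79 129/ 13/ 80 129/  6/ 74 133/  8/ 77 133/  1/ 71 135/ -2/ 69 136/ -8/ 64 139/ -8/ 65      .           .           .           .           .     
yaw err->roll -0.0
TCP case mm [-112.7    1.1  107.2] shift now-axes [-1.7 -1.1 -9.8] aligned [-1.7 -1.1 -9.8] F [ 0.2 -1.9  5. ] t 13.12
```

Depth shows the bar at about (−122, z 117.5), in front of the lip (front face −115 to −116) and off-centre in the pads: it slipped when it met the lip. I'll open, re-centre the grip on it, and measure again.

```bash
python3 -m handwheel '[{"tx":0,"ty":0,"tz":0,"roll":0},{"tx":0,"ty":0,"tz":0,"roll":0},{"tx":0,"ty":0,"tz":0,"roll":0},{"tx":4,"ty":0,"tz":1,"roll":0},{"tx":4,"ty":0,"tz":1,"roll":0},{"tx":3.5,"ty":0,"tz":2,"roll":0},{"tx":0,"ty":0,"tz":0,"roll":0},{"tx":0,"ty":0,"tz":0,"roll":0}]' 64
cat >> h.py <<'E'
def bar(pr=True):
    im,d=shot("side");W=(cloud("side",d)-[C[0],C[1],0])@RZ*1000
    g=lambda y0,y1,x0,x1,z0,z1:W[(W[...,1]>y0)&(W[...,1]<y1)&(W[...,0]>x0)&(W[...,0]<x1)&(W[...,2]>z0)&(W[...,2]<z1)&(d>0)]
    for q in sorted(g(-27,27,-135,-103,106,142).round(0).astype(int).tolist(),key=lambda q:-q[1]): print(*q,sep='/',end='  ')
    print()
E
python3 -c "
from h import *
bar();goto((-122,0,103))"
```

```text
t: 13.78
tool_pos: [0.5229, -0.0619, 0.1025]
tool_rot: [-0.074, -3.14, -0.0]
contact_force: [-0.6, -0.4, 0.4]
opening: 0.064
grip_force: 0.0
-124/-6/116  -114/-8/126  -123/-8/118  -113/-10/127  -122/-10/119  -124/-13/114  -123/-14/116  -122/-17/117  -123/-17/107  -124/-19/116  -121/-20/118  -124/-21/118  
yaw err->roll 0.0001
TCP case mm [-124.5    1.2  102.7] shift now-axes [-2.5 -1.2 -0.3] aligned [-2.5 -1.2 -0.3] F [-0.2 -0.5  0.7] t 13.83
```

```bash
python3 -m handwheel '[{"tx":0,"ty":0,"tz":0,"roll":0},{"tx":0,"ty":0,"tz":0,"roll":0},{"tx":0,"ty":0,"tz":0,"roll":0},{"tx":0,"ty":0,"tz":0,"roll":0},{"tx":0,"ty":0,"tz":0,"roll":0}]' 40 35
python3 -c "
from h import *
bar();goto((-122,0,103))"
```

```text
t: 14.25
tool_pos: [0.5239, -0.062, 0.1034]
tool_rot: [0.074, 3.14, 0.0]
contact_force: [-0.3, 1.4, 3.0]
opening: 0.0462
grip_force: 35.5
-130/26/123  -133/26/121  -133/22/142  -124/-14/117  -124/-14/113  -123/-17/107  -124/-19/120  -122/-19/115  -129/-20/138  -129/-20/131  -124/-20/115  -129/-21/127  -135/-21/126  -121/-21/117  -127/-21/112  -131/-22/137  -126/-22/132  -123/-22/128  -132/-22/131  -120/-22/123  -132/-22/123  -132/-22/120  -132/-22/116  -132/-22/113  -132/-22/109  -128/-23/132  -131/-23/133  -134/-23/134  -134/-23/131  -123/-23/120  -126/-23/117  -129/-23/115  -123/-23/109  -129/-23/108  -128/-24/142  -130/-24/139  -133/-24/139  -125/-24/127  -122/-24/122  -125/-24/123  -131/-24/125  -134/-24/126  -125/-24/120  -125/-24/112  -129/-24/110  -130/-25/141  -127/-25/137  -128/-25/120  -128/-25/116  -134/-25/118  -116/-26/140  -133/-26/135  -119/-26/116  
yaw err->roll 0.0
TCP case mm [-123.8    1.2  103.4] shift now-axes [-1.8 -1.2  0.4] aligned [-1.8 -1.2  0.4] F [0.3 1.1 3.2] t 14.3
```

```bash
python3 -m handwheel '[{"tx":2,"ty":0,"tz":-1,"roll":0},{"tx":2,"ty":0,"tz":-2,"roll":0},{"tx":0,"ty":0,"tz":-4,"roll":0},{"tx":0,"ty":0,"tz":-4,"roll":0},{"tx":0,"ty":0,"tz":-3,"roll":0},{"tx":0,"ty":0,"tz":-1,"roll":0},{"tx":0,"ty":0,"tz":0,"roll":0},{"tx":0,"ty":0,"tz":0,"roll":0}]'
python3 -c "
from h import *
bar();goto((-122,0,103))" | tr ' ' '\n' | awk -F/ 'NF!=3||($2>-19&&$2<20)' | tr '\n' ' '
```

```text
t: 14.97
tool_pos: [0.5196, -0.0618, 0.1184]
tool_rot: [0.074, 3.14, 0.0]
contact_force: [-1.9, 1.2, -0.6]
opening: 0.0458
grip_force: 37.1
 -130/19/107  -127/17/108  -105/12/128  -105/12/121  -105/11/124  -107/11/118  -107/10/128  -107/10/120  -104/9/115  -106/7/121  -127/-9/136  -127/-12/130  -130/-12/110  -129/-13/119  -128/-14/135  -126/-14/121  -126/-15/123  -126/-15/117  -128/-16/123  -126/-16/112  -129/-16/109  -128/-17/120  -128/-17/112  -125/-17/107  -130/-18/133  -128/-18/129  -128/-18/126                       yaw err->roll 0.0001 TCP case mm [-128.1    1.2  118.4] shift now-axes [-6.  -1.2 15.4] aligned [-6.1 -1.2 15.4] F [-1.9  1.5  0.1] t 15.02
```

```bash
python3 -m handwheel '[{"tx":-3,"ty":0,"tz":1,"roll":0},{"tx":-3,"ty":0,"tz":0,"roll":0},{"tx":-3,"ty":0,"tz":0,"roll":0},{"tx":-3,"ty":0,"tz":0,"roll":0},{"tx":0,"ty":0,"tz":0,"roll":0}]'|sed -n '2p;4p'
for k in 1; do python3 -m handwheel '[{"tx":-1,"ty":0,"tz":0,"roll":0},{"tx":0,"ty":0,"tz":0,"roll":0}]'|sed -n '2p;4p'
python3 -m handwheel '[{"tx":-1,"ty":0,"tz":0,"roll":0},{"tx":0,"ty":0,"tz":0,"roll":0}]'|sed -n '2p;4p'
python3 -m handwheel '[{"tx":-1,"ty":0,"tz":0,"roll":0},{"tx":0,"ty":0,"tz":0,"roll":0}]'|sed -n '2p;4p'; done
python3 -c "
from h import *
goto((-122,0,103))"
```

```text
tool_pos: [0.5316, -0.0623, 0.1164]
contact_force: [-2.5, 1.6, -0.6]
tool_pos: [0.5321, -0.0623, 0.1163]
contact_force: [-2.9, 0.9, -1.4]
tool_pos: [0.533, -0.0623, 0.1164]
contact_force: [-3.7, 1.4, -0.8]
tool_pos: [0.534, -0.0624, 0.1164]
contact_force: [-3.2, 2.2, -3.5]
yaw err->roll -0.0
TCP case mm [-113.7    1.3  116.4] shift now-axes [ 8.3 -1.3 13.4] aligned [ 8.3 -1.3 13.4] F [-3.2  2.2 -3.5] t 15.93
```

```bash
for k in 1; do python3 -m handwheel '[{"tx":-1,"ty":0,"tz":-0.5,"roll":0},{"tx":0,"ty":0,"tz":0,"roll":0}]'|sed -n '2p;4p'
python3 -m handwheel '[{"tx":-1,"ty":0,"tz":0,"roll":0},{"tx":0,"ty":0,"tz":0,"roll":0}]'|sed -n '2p;4p'
python3 -m handwheel '[{"tx":-1,"ty":0,"tz":0,"roll":0},{"tx":0,"ty":0,"tz":0,"roll":0}]'|sed -n '2p;4p'; done
python3 -c "
from h import *
bar();goto((-122,0,103))" | tr ' ' '\n' | awk -F/ 'NF!=3||($2>-19&&$2<20)' | tr '\n' ' '
```

```text
tool_pos: [0.5352, -0.0624, 0.1171]
contact_force: [-3.1, 2.6, -2.3]
tool_pos: [0.5367, -0.0628, 0.1175]
contact_force: [-3.0, 1.5, -2.6]
tool_pos: [0.5376, -0.0628, 0.1175]
contact_force: [-3.4, 1.2, -2.0]
    -119/19/110  -119/18/113  -122/18/107  -118/15/114  -117/13/130  -116/12/121  -116/11/124  -116/5/122  -117/5/119  -116/3/124  -115/2/127  -113/-3/126  -116/-3/126  -116/-3/120  -113/-4/128  -115/-5/121  -112/-6/129  -114/-7/126  -110/-10/129  -110/-11/133  -113/-11/126  -122/-11/115  -116/-12/123  -121/-12/110  -115/-13/129  -111/-15/130  -111/-15/126  -117/-16/109  -108/-17/130  -117/-17/120  -117/-17/115  -117/-17/112  -113/-18/135                                  yaw err->roll -0.0001 TCP case mm [-110.1    1.   117.5] shift now-axes [11.9 -1.  14.5] aligned [11.9 -1.  14.5] F [-3.8  1.1 -0.9] t 16.48
```

```bash
for k in 1; do python3 -m handwheel '[{"tx":-1,"ty":0,"tz":0,"roll":0},{"tx":0,"ty":0,"tz":0,"roll":0}]'|sed -n '2p;4p'
python3 -m handwheel '[{"tx":-1,"ty":0,"tz":0,"roll":0},{"tx":0,"ty":0,"tz":0,"roll":0}]'|sed -n '2p;4p'; done
python3 -c "
from h import *
bar();goto((-122,0,103))" | tr ' ' '\n' | awk -F/ 'NF!=3||($2>-19&&$2<20)' | tr '\n' ' '
```

```text
tool_pos: [0.5385, -0.0629, 0.1174]
contact_force: [-3.4, 1.2, -1.9]
tool_pos: [0.5392, -0.0629, 0.1173]
contact_force: [-4.4, 0.3, -0.4]
    -119/19/110  -118/17/112  -115/16/114  -117/14/113  -116/11/124  -116/11/120  -115/9/129  -115/9/126  -117/6/127  -116/4/118  -112/2/126  -115/2/120  -111/0/134  -114/0/125  -114/-2/126  -116/-3/126  -116/-3/123  -113/-5/128  -116/-5/118  -109/-6/132  -115/-6/127  -109/-7/121  -134/-9/107  -113/-10/127  -109/-13/131  -109/-14/133  -118/-14/111  -115/-15/120  -118/-15/114  -120/-15/111  -108/-16/124  -111/-16/125  -114/-16/116  -114/-17/122  -116/-18/114                                   yaw err->roll 0.0001 TCP case mm [-108.5    1.   117.3] shift now-axes [13.5 -1.  14.3] aligned [13.5 -1.  14.3] F [-5.5  1.3 -1.2] t 16.87
```

```bash
for k in 1; do python3 -m handwheel '[{"tx":0,"ty":0,"tz":1.5,"roll":0},{"tx":0,"ty":0,"tz":0,"roll":0}]'|sed -n '2p;4p'
python3 -m handwheel '[{"tx":0,"ty":0,"tz":1.5,"roll":0},{"tx":0,"ty":0,"tz":0,"roll":0}]'|sed -n '2p;4p'
python3 -m handwheel '[{"tx":0,"ty":0,"tz":1,"roll":0},{"tx":0,"ty":0,"tz":0,"roll":0}]'|sed -n '2p;4p'; done
```

```text
tool_pos: [0.5393, -0.0629, 0.1167]
contact_force: [-7.4, 1.2, 2.6]
tool_pos: [0.5407, -0.0629, 0.1156]
contact_force: [-2.1, 2.4, 1.6]
tool_pos: [0.5405, -0.0629, 0.1142]
contact_force: [-1.3, 1.8, 2.0]
```

```bash
python3 -c "
from h import *
bar();goto((-122,0,103))" | tr ' ' '\n' | awk -F/ 'NF!=3||($2>-19&&$2<20)' | tr '\n' ' '
python3 -m handwheel '[{"tx":0,"ty":0,"tz":1,"roll":0},{"tx":0,"ty":0,"tz":0,"roll":0}]'|sed -n '2p;4p'
python3 -m handwheel '[{"tx":0,"ty":0,"tz":1,"roll":0},{"tx":0,"ty":0,"tz":0,"roll":0}]'|sed -n '2p;4p'
python3 -c "
from h import *
bar();goto((-122,0,103))" | tr ' ' '\n' | awk -F/ 'NF!=3||($2>-19&&$2<20)' | tr '\n' ' '
```

```text
-116/18/119  -115/17/122  -118/16/107  -121/16/108  -117/15/113  -113/12/124  -116/12/125  -113/11/127  -113/11/120  -116/11/121  -113/10/129  -115/10/126  -111/7/130  -114/5/126  -116/5/123  -116/4/125  -113/3/126  -116/3/118  -112/1/128  -114/-1/124  -114/-2/130  -114/-2/127  -117/-2/121  -110/-3/128  -116/-3/123  -115/-6/127  -115/-6/124  -111/-8/128  -115/-13/121  -109/-14/126  -112/-14/127  -118/-14/115  -118/-14/111  -114/-15/127  -114/-15/123  -114/-16/116  -120/-16/107  -111/-17/128  -120/-17/110  -113/-18/131  -116/-18/114                                  yaw err->roll -0.0008 TCP case mm [-107.3    1.1  114.2] shift now-axes [14.8 -1.1 11.1] aligned [14.7 -1.1 11.2] F [-0.8  1.6  3. ] t 17.42 tool_pos: [0.5406, -0.0629, 0.1133]
contact_force: [-0.4, 1.5, 4.2]
tool_pos: [0.5406, -0.0629, 0.1127]
contact_force: [-1.4, 1.5, 6.4]
    -116/19/120  -116/19/113  -115/16/120  -115/15/113  -114/13/125  -113/12/120  -116/11/117  -113/10/126  -115/10/123  -115/9/125  -115/8/118  -111/7/126  -111/6/129  -113/5/125  -116/4/125  -116/4/122  -113/3/127  -116/3/128  -116/3/117  -112/2/133  -112/1/128  -108/-1/126  -114/-1/128  -117/-1/122  -116/-3/127  -112/-6/130  -112/-6/126  -115/-6/127  -115/-6/120  -116/-11/127  -122/-12/107  -112/-14/130  -109/-14/126  -112/-14/127  -112/-14/124  -115/-15/120  -114/-16/116  -117/-16/116  -117/-16/109  -113/-18/127  -117/-18/112                                  yaw err->roll -0.0002 TCP case mm [-107.1    1.1  112.6] shift now-axes [15.  -1.1  9.6] aligned [14.9 -1.1  9.6] F [-1.2  2.2  6.1] t 17.8
```

```bash
cat >> h.py <<'E'
def barm(n=10,tag=None):
    D=[];I=[]
    for _ in range(n): im,d=shot("side");D.append(np.where(d>0,d,np.nan));I.append(im.astype(float))
    d=np.nan_to_num(np.nanmedian(D,0));im=np.mean(I,0).astype('uint8')
    if tag: crop(im,265,155,315,195,14,tag)
    W=(cloud("side",d)-[C[0],C[1],0])@RZ*1000
    for r in range(164,184):
        row=[]
        for u in range(278,304):
            x,y,z=W[r,u]
            if -135<x<-100 and -30<y<20 and 104<z<142: row.append(f"{-x:.0f}/{y:.0f}/{z:.0f}:{im[r,u].mean():.0f}")
            else: row.append('.')
        print(r,*row)
E
python3 -c "
from h import *
barm(10,'m1');goto((-122,0,103))"
```

```text
164 . . . . . . . . . . . . . . . . . . . . . . . . . .
165 . . . . . . . . . . . . . . . . . . 117/-30/140:99 . . . . . . .
166 . . . . . . . . . . . . . . 108/-23/140:40 111/-24/139:41 114/-23/142:44 116/-24/141:66 . . . . . . . .
167 . . . . . . . . . . . . . 105/-23/135:40 108/-25/135:40 111/-23/137:41 114/-23/138:45 117/-23/139:67 . . . . . . . .
168 . . . . . . . . . . . . 103/-22/132:42 105/-24/131:40 108/-24/132:40 111/-23/133:40 114/-23/134:45 117/-23/135:66 . . . . . . . .
169 . . . . . . . . . . . . 103/-24/127:40 106/-23/128:43 108/-25/127:48 111/-24/129:48 114/-24/130:47 117/-24/131:65 . . . . . . . .
170 . . . . . . . . . . . . 102/-24/123:42 106/-22/126:54 110/-20/129:74 112/-21/129:69 114/-24/127:54 117/-23/128:64 . . . . . . . .
171 . . . . . . . . . . . . 102/-24/120:56 105/-24/121:78 111/-17/128:107 113/-18/127:87 114/-24/124:59 117/-24/125:61 . . . . . . . .
172 . . . . . . . . . . . . 103/-23/117:89 109/-14/127:113 112/-13/128:129 111/-23/119:98 114/-23/121:61 117/-24/121:60 . . . . . . . .
173 . . . . . . . . . . . . . 111/-9/127:140 112/-15/123:141 114/-17/121:
[... 492 characters left out ...]
/-17/110:122 . . . . . . . .
178 . . . . . . . . . . . 113/10/125:128 115/10/126:138 116/4/121:129 . . . 120/-15/107:136 . . . . . . . .
179 . . . . . . . . . . . 113/11/122:130 116/10/123:133 116/3/117:118 . . . 121/-14/105:138 123/-16/104:124 . . . . . . .
180 . . . . . . . . . . . 113/11/119:135 116/10/120:129 . . . . . . . . . . . . .
181 . . . . . . . . . . . 115/15/120:135 116/11/116:120 . . . . . . . . . . . . .
182 . . . . . . . . . . . 115/17/118:135 . . . . . . . . . . . . . .
183 . . . . . . . . . . . 116/18/116:139 . . . . . . . . . . . . . .
yaw err->roll -0.0002
TCP case mm [-107.1    1.1  112.6] shift now-axes [14.9 -1.1  9.6] aligned [14.9 -1.1  9.6] F [-0.8  2.2  6.5] t 18.3
```

View pics/m1.png

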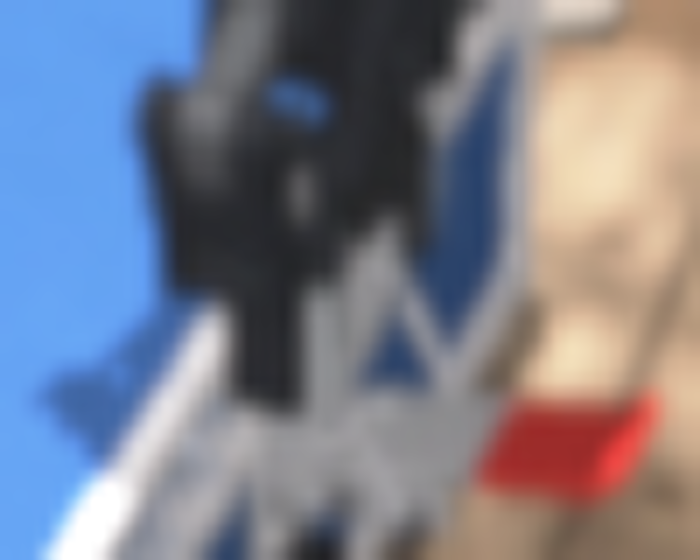

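The bar (about −110.5, z 127) rests at the edge of the lip, and the pads have come up to the lid face. I'll regrip with the pads further forward.

```bash
python3 -m handwheel '[{"tx":0,"ty":0,"tz":-0.7,"roll":0},{"tx":0,"ty":0,"tz":0,"roll":0},{"tx":0,"ty":0,"tz":0,"roll":0},{"tx":0,"ty":0,"tz":0,"roll":0},{"tx":5,"ty":0,"tz":0,"roll":0},{"tx":4,"ty":0,"tz":0,"roll":0},{"tx":0,"ty":0,"tz":0,"roll":0},{"tx":0,"ty":0,"tz":0,"roll":0}]' 62
python3 -c "
from h import *
barm(6);goto((-117,1,112))" | tail -19 | cut -d' ' -f1,8-22 
python3 -m handwheel '[{"tx":0,"ty":0,"tz":0,"roll":0},{"tx":0,"ty":0,"tz":0,"roll":0},{"tx":0,"ty":0,"tz":0,"roll":0},{"tx":0,"ty":0,"tz":0,"roll":0},{"tx":0,"ty":0,"tz":0,"roll":0}]' 40 50
```

```text
t: 18.97
tool_pos: [0.53, -0.0623, 0.1119]
tool_rot: [-0.074, -3.141, 0.0]
contact_force: [-0.2, -0.2, -0.2]
opening: 0.0617
grip_force: 0.0
167 . . . . . . . . . . . 115/-29/134:40 . . .
168 . . . . . . . . . . . . . . .
169 . . . . . . . . . . . . . 120/-30/128:40 .
170 . . . . . . . . . 112/-21/129:59 . 115/-29/123:46 118/-29/124:44 . .
171 . . . . . . . . . 112/-21/125:69 . . . . .
172 . . . . . . . . . . . . . . .
173 . . . . . . . . 112/-13/124:87 114/-16/123:97 . . . . .
174 . . . . . . . . 114/-8/126:104 115/-15/120:122 . . . . .
175 . . . . . . . . 115/-6/124:110 114/-16/116:133 117/-17/116:117 . . . .
176 . . . . . . . . 116/-5/122:105 . 118/-14/115:134 . . . .
177 . . . . . . . . 115/-6/117:100 . 118/-15/111:138 120/-16/110:120 . . .
178 . . . . . . . . . . . 121/-15/108:133 . . .
179 . . . . . . . . . . . 121/-14/105:136 . . .
180 . . . . . . . . . . . . . . .
181 . . . . . . . . . . . . . . .
182 . . . . . . . . . . . . . . .
183 . . . . . . . . . . . . . . .
yaw
TCP 1.1  112.1] shift now-axes [-0.2 -0.1  0.1] aligned [-0.2 -0.1  0.1] F
t: 19.68
tool_pos: [0.5306, -0.0623, 0.1123]
tool_rot: [0.074, 3.14, 0.0]
contact_force: [1.3, 0.3, 1.2]
opening: 0.0453
grip_force: 50.8
```

```bash
python3 -m handwheel '[{"tx":0,"ty":0,"tz":-1.5,"roll":0},{"tx":-1,"ty":0,"tz":0,"roll":0},{"tx":0,"ty":0,"tz":0,"roll":0}]'|sed -n '2p;4p'
for k in 1; do python3 -m handwheel '[{"tx":-1,"ty":0,"tz":0,"roll":0},{"tx":0,"ty":0,"tz":0,"roll":0}]'|sed -n '2p;4p'
python3 -m handwheel '[{"tx":-0.8,"ty":0,"tz":0,"roll":0},{"tx":0,"ty":0,"tz":0,"roll":0}]'|sed -n '2p;4p'; done
```

```text
tool_pos: [0.5307, -0.0623, 0.1128]
contact_force: [-1.1, 0.2, -2.8]
tool_pos: [0.5316, -0.0623, 0.1127]
contact_force: [-2.0, 0.2, -2.9]
tool_pos: [0.5321, -0.0623, 0.1127]
contact_force: [-3.6, 0.7, -3.3]
```

```bash
for k in 1; do python3 -m handwheel '[{"tx":-0.8,"ty":0,"tz":0,"roll":0},{"tx":0,"ty":0,"tz":0,"roll":0}]'|sed -n '2p;4p'
python3 -m handwheel '[{"tx":-0.8,"ty":0,"tz":0,"roll":0},{"tx":0,"ty":0,"tz":0,"roll":0}]'|sed -n '2p;4p'
python3 -m handwheel '[{"tx":-0.8,"ty":0,"tz":0,"roll":0},{"tx":0,"ty":0,"tz":0,"roll":0}]'|sed -n '2p;4p'; done
```

```text
tool_pos: [0.5322, -0.0623, 0.1127]
contact_force: [-6.1, 0.6, -1.9]
tool_pos: [0.5323, -0.0623, 0.1126]
contact_force: [-9.4, -0.4, 0.7]
tool_pos: [0.5324, -0.0623, 0.1125]
contact_force: [-13.0, -0.4, 2.5]
```

```bash
python3 -m handwheel '[{"tx":1.8,"ty":0,"tz":1,"roll":0},{"tx":0,"ty":0,"tz":0,"roll":0}]'|sed -n '2p;4p'
for k in 1; do python3 -m handwheel '[{"tx":0,"ty":0,"tz":1,"roll":0},{"tx":0,"ty":0,"tz":0,"roll":0}]'|sed -n '2p;4p'
python3 -m handwheel '[{"tx":0,"ty":0,"tz":1,"roll":0},{"tx":0,"ty":0,"tz":0,"roll":0}]'|sed -n '2p;4p'
python3 -m handwheel '[{"tx":0,"ty":0,"tz":1,"roll":0},{"tx":0,"ty":0,"tz":0,"roll":0}]'|sed -n '2p;4p'; done
```

```text
tool_pos: [0.5323, -0.0624, 0.1125]
contact_force: [-6.8, 0.3, 1.9]
tool_pos: [0.5323, -0.0624, 0.1121]
contact_force: [-9.8, 1.8, 5.4]
tool_pos: [0.5323, -0.0624, 0.1116]
contact_force: [-12.8, 0.4, 7.7]
tool_pos: [0.5324, -0.0624, 0.1109]
contact_force: [-11.9, 1.7, 8.2]
```

```bash
python3 -m handwheel '[{"tx":2,"ty":0,"tz":0,"roll":0},{"tx":0,"ty":0,"tz":0,"roll":0}]'|sed -n '2p;4p'
for k in 1; do python3 -m handwheel '[{"tx":0.3,"ty":0,"tz":1,"roll":0},{"tx":0,"ty":0,"tz":0,"roll":0}]'|sed -n '2p;4p'
python3 -m handwheel '[{"tx":0.3,"ty":0,"tz":1,"roll":0},{"tx":0,"ty":0,"tz":0,"roll":0}]'|sed -n '2p;4p'; done
python3 -c "
from h import *
barm(8);goto((-117,1,112))" | tail -19 | cut -d' ' -f1,8-22
```

```text
tool_pos: [0.5322, -0.0624, 0.1109]
contact_force: [-5.1, 1.4, 4.2]
tool_pos: [0.5321, -0.0624, 0.1097]
contact_force: [-4.5, 1.5, 4.6]
tool_pos: [0.532, -0.0624, 0.1085]
contact_force: [-2.8, 2.4, 3.5]
167 . . . . . . . . . . . . 120/-22/140:39 122/-23/141:43 .
168 . . . . . . . . . . . 117/-23/135:40 120/-23/136:39 123/-23/137:44 125/-22/138:67
169 . . . . . . . . . . 114/-24/130:41 117/-23/132:39 120/-22/134:40 122/-24/133:44 125/-24/134:66
170 . . . . . . . . . 111/-24/126:43 114/-24/127:40 117/-22/129:39 120/-22/130:40 123/-23/131:45 126/-23/131:64
171 . . . . . . . . . 111/-23/123:43 114/-23/124:42 117/-23/125:40 120/-22/127:40 123/-23/127:45 126/-21/129:63
172 . . . . . . . . . 113/-20/122:47 115/-22/121:44 117/-23/122:40 120/-23/122:40 123/-23/124:46 126/-22/125:63
173 . . . . . . . . . 111/-24/116:48 114/-23/117:44 118/-22/119:40 120/-24/118:41 123/-23/120:47 126/-23/121:65
174 . . . . . . . . . 112/-22/113:61 115/-22/115:51 117/-23/115:45 120/-22/116:43 123/-23/116:50 125/-24/116:67
175 . . . . . . . . . 114/-17/114:89 . . 121/-22/113:54 123/-22/113:58 .
176 . . . . . . . . . 114/-16/112:119 . . . . .
177 . . . . . . . . . 115/-15/110:134 117/-17/108:118 . . . .
178 . . . . . . . . . . 118/-15/107:134 . . . .
179 . . . . . . . . . . . . . . .
180 . . . . . . . . . . . . . . .
181 . . . . . . . . . . . . . . .
182 . . . . . . . . 119/5/109:110 . . . . . .
183 . . . . . . . . . . . . . . .
yaw
TCP 1.2  107.9] shift now-axes [ 1.2 -0.2 -4.1] aligned [ 1.2 -0.2 -4.1] F
```

```bash
for k in 1; do python3 -m handwheel '[{"tx":0.3,"ty":0,"tz":1,"roll":0},{"tx":0,"ty":0,"tz":0,"roll":0}]'|sed -n '2p;4p'
python3 -m handwheel '[{"tx":0,"ty":0,"tz":1,"roll":0},{"tx":0,"ty":0,"tz":0,"roll":0}]'|sed -n '2p;4p'
python3 -m handwheel '[{"tx":0,"ty":0,"tz":1,"roll":0},{"tx":0,"ty":0,"tz":0,"roll":0}]'|sed -n '2p;4p'; done
```

```text
tool_pos: [0.5319, -0.0624, 0.1075]
contact_force: [-0.3, 2.3, 6.4]
tool_pos: [0.5319, -0.0624, 0.1071]
contact_force: [-2.2, 2.9, 8.7]
tool_pos: [0.5319, -0.0624, 0.1066]
contact_force: [-3.3, 2.4, 11.3]
```

```bash
for k in 1; do python3 -m handwheel '[{"tx":1,"ty":0,"tz":-1,"roll":0},{"tx":0,"ty":0,"tz":0,"roll":0}]'|sed -n '2p;4p'
python3 -m handwheel '[{"tx":1,"ty":0,"tz":-0.5,"roll":0},{"tx":0,"ty":0,"tz":0,"roll":0}]'|sed -n '2p;4p'
python3 -m handwheel '[{"tx":1,"ty":0,"tz":0,"roll":0},{"tx":0,"ty":0,"tz":0,"roll":0}]'|sed -n '2p;4p'; done
```

```text
tool_pos: [0.5313, -0.0624, 0.1069]
contact_force: [-0.2, 2.6, 6.6]
tool_pos: [0.5305, -0.0624, 0.1072]
contact_force: [3.4, 2.3, 5.6]
tool_pos: [0.5301, -0.0624, 0.1074]
contact_force: [5.8, 1.5, 4.5]
```

The bar is in the groove: it has 1.4 mm of play, then the lip resists. Release and back away.

```bash
python3 -m handwheel '[{"tx":-1.5,"ty":0,"tz":0,"roll":0},{"tx":0,"ty":0,"tz":0,"roll":0},{"tx":0,"ty":0,"tz":0,"roll":0}]' 63
python3 -m handwheel '[{"tx":0,"ty":0,"tz":0,"roll":0},{"tx":3,"ty":0,"tz":-5,"roll":0},{"tx":5,"ty":0,"tz":-20,"roll":0},{"tx":20,"ty":0,"tz":-30,"roll":0},{"tx":35,"ty":0,"tz":-10,"roll":0},{"tx":38,"ty":0,"tz":0,"roll":0},{"tx":30,"ty":0,"tz":0,"roll":0},{"tx":0,"ty":0,"tz":0,"roll":0},{"tx":0,"ty":0,"tz":0,"roll":0}]' - 20
python3 - <<'E'
from h import *
goto((-117,1,112))
R=[]
for n in("side","top"):
    D=[]
    for _ in range(6): im,d=shot(n);D.append(np.where(d>0,d,np.nan))
    d=np.nan_to_num(np.nanmedian(D,0));W=(cloud(n,d)-[C[0],C[1],0])@RZ*1000
    h=cv2.cvtColor(im,cv2.COLOR_RGB2HSV)
    m=((h[...,0]<6)|(h[...,0]>174))&(h[...,1]>150)&(h[...,2]>90)&(W[...,0]>-190)&(W[...,0]<-100)&(abs(W[...,1])<25)&(W[...,2]>20)&(d>0)
    Q=W[m]
    if len(Q)>8:
        e,V=np.linalg.eigh(np.cov(Q.T));print(n,len(Q),"red",Q.mean(0).round(1),"n",V[:,0].round(2),Q.min(0).round(),Q.max(0).round())
    for q in sorted(W[(W[...,0]>-126)&(W[...,0]<-103)&(abs(W[...,1])<26)&(W[...,2]>108)&(W[...,2]<142)].round(0).astype(int).tolist(),key=lambda q:-q[1]): print(*q,sep='/',end='  ')
    print()
    if n=="side": crop(im,255,140,335,220,7,"s9c")
E
```

```text
t: 23.58
tool_pos: [0.5282, -0.0624, 0.1047]
tool_rot: [-0.074, -3.138, 0.0]
contact_force: [-0.5, -0.4, -0.1]
opening: 0.0628
grip_force: 0.0
t: 24.33
tool_pos: [0.3974, -0.0561, 0.171]
tool_rot: [0.075, 3.139, -0.001]
contact_force: [0.2, -0.2, 1.4]
opening: 0.0632
grip_force: 0.0
yaw err->roll -0.0007
TCP case mm [-250.4    1.1  171. ] shift now-axes [-133.3   -0.    59.2] aligned [-1.334e+02 -1.000e-01  5.900e+01] F [ 0.2 -0.2  1.4] t 24.33
side 78 red [-160.5    2.6   85.5] n [ 0.15 -0.07 -0.99] [-173.  -11.   80.] [-147.   14.   89.]
-110/24/122  -112/24/123  -110/24/118  -112/24/119  -112/22/124  -109/21/123  -114/21/121  -116/19/109  -113/18/121  -113/18/115  -115/17/114  -116/17/111  -112/16/123  -111/12/123  -113/12/124  -116/12/125  -105/12/118  -113/12/120  -104/11/131  -107/11/131  -105/11/127  -105/11/124  -107/11/121  -107/11/118  -116/11/120  -104/10/133  -107/10/124  -113/10/126  -104/10/119  -113/10/115  -116/10/116  -107/9/126  -115/9/125  -106/8/132  -105/6/133  -114/6/126  -108/5/120  -107/4/133  -107/4/126  -116/4/125  -107/3/122  -116/3/121  -104/2/133  -106/2/
[... 878 characters left out ...]
-119/6/117  -104/4/128  -107/4/131  -110/4/131  -111/3/118  -114/3/120  -117/3/123  -118/3/116  -104/1/128  -107/1/131  -109/1/129  -111/1/118  -114/1/120  -117/1/125  -118/0/117  -104/-1/129  -107/-1/130  -109/-2/131  -110/-2/116  -114/-2/121  -116/-2/124  -118/-2/117  -104/-4/128  -107/-4/131  -109/-4/130  -111/-4/118  -113/-4/120  -116/-4/126  -118/-5/117  -104/-7/129  -107/-7/132  -109/-7/130  -110/-7/117  -113/-7/120  -116/-7/124  -118/-7/120  -104/-9/130  -107/-9/131  -109/-9/131  -110/-10/118  -113/-10/120  -116/-10/125  -103/-12/125  -113/-12/121  -113/-15/121  -115/-15/117  -117/-15/112  -113/-17/122  -115/-17/120  -110/-20/121  -113/-20/123  -116/-20/122  -113/-22/121  -115/-22/120
```

The loop sits hooked: ball ends at (−111, z 121), between wall (−107) and lip (−113 to −116, top 126). The lever is at about 1.42 rad. Go above the grip with closed fingers.

```bash
python3 -m handwheel '[{"tx":-28,"ty":0,"tz":0,"roll":0},{"tx":-30,"ty":-0.5,"tz":0,"roll":0},{"tx":-27,"ty":0,"tz":15,"roll":0},{"tx":0,"ty":0,"tz":30,"roll":0},{"tx":0,"ty":0,"tz":24,"roll":0},{"tx":0,"ty":0,"tz":3,"roll":0},{"tx":0,"ty":0,"tz":0,"roll":0},{"tx":0,"ty":0,"tz":0,"roll":0}]' 0 20 | sed -n '2p;4,5p'
python3 -m handwheel '[{"tx":0,"ty":0,"tz":2,"roll":0},{"tx":0,"ty":0,"tz":2,"roll":0},{"tx":0,"ty":0,"tz":2,"roll":0},{"tx":0,"ty":0,"tz":0,"roll":0}]' | sed -n '2p;4,5p'
python3 -m handwheel '[{"tx":0,"ty":0,"tz":2,"roll":0},{"tx":0,"ty":0,"tz":2,"roll":0},{"tx":0,"ty":0,"tz":0,"roll":0}]' | sed -n '2p;4,5p'
python3 -c "
from h import *
goto((-164,1,85))"
```

```text
tool_pos: [0.4838, -0.0608, 0.1]
contact_force: [-0.0, 0.7, 0.2]
opening: 0.0002
tool_pos: [0.4836, -0.0607, 0.0935]
contact_force: [-0.4, -0.1, -0.8]
opening: 0.0003
tool_pos: [0.4831, -0.0605, 0.0886]
contact_force: [-0.4, 0.4, 0.4]
opening: 0.0007
yaw err->roll 0.0
TCP case mm [-164.6    0.7   88.6] shift now-axes [-0.6  0.3  3.6] aligned [-0.6  0.3  3.6] F [-0.4  0.4  0.4] t 26.18
```

```bash
python3 -m handwheel '[{"tx":0,"ty":0,"tz":2,"roll":0},{"tx":0,"ty":0,"tz":2,"roll":0},{"tx":0,"ty":0,"tz":2,"roll":0},{"tx":0,"ty":0,"tz":0,"roll":0}]' | sed -n '2p;4p'
python3 -m handwheel '[{"tx":0,"ty":0,"tz":2,"roll":0},{"tx":-0.5,"ty":0,"tz":2,"roll":0},{"tx":-0.5,"ty":0,"tz":2,"roll":0},{"tx":0,"ty":0,"tz":0,"roll":0}]' | sed -n '2p;4p'
python3 -m handwheel '[{"tx":-0.5,"ty":0,"tz":2,"roll":0},{"tx":-0.5,"ty":0,"tz":2,"roll":0},{"tx":0,"ty":0,"tz":0,"roll":0}]' | sed -n '2p;4p'
```

```text
tool_pos: [0.4835, -0.0607, 0.0829]
contact_force: [-0.6, -0.9, 1.7]
tool_pos: [0.4844, -0.0607, 0.0767]
contact_force: [-1.2, -0.6, 2.4]
tool_pos: [0.4854, -0.0607, 0.0727]
contact_force: [-2.0, -0.5, 2.3]
```

```bash
python3 -m handwheel '[{"tx":-0.7,"ty":0,"tz":2,"roll":0},{"tx":-0.8,"ty":0,"tz":2,"roll":0},{"tx":0,"ty":0,"tz":0,"roll":0}]' | sed -n '2p;4p'
python3 -m handwheel '[{"tx":-1,"ty":0,"tz":2,"roll":0},{"tx":-1,"ty":0,"tz":2,"roll":0},{"tx":0,"ty":0,"tz":0,"roll":0}]' | sed -n '2p;4p'
python3 -m handwheel '[{"tx":-1.5,"ty":0,"tz":1,"roll":0},{"tx":-1.5,"ty":0,"tz":1,"roll":0},{"tx":0,"ty":0,"tz":0,"roll":0}]' | sed -n '2p;4p'
python3 -c "
from h import *
goto((-164,1,85))"
```

```text
tool_pos: [0.487, -0.0608, 0.0687]
contact_force: [-0.4, 0.1, 3.3]
tool_pos: [0.489, -0.0609, 0.0646]
contact_force: [-1.0, -1.0, 2.2]
tool_pos: [0.4908, -0.0609, 0.0619]
contact_force: [-4.3, -0.6, 1.8]
yaw err->roll 0.0001
TCP case mm [-156.9    0.7   61.9] shift now-axes [  7.2   0.3 -23.1] aligned [  7.1   0.3 -23.1] F [-4.3 -0.6  1.8] t 27.85
```

```bash
cat >> h.py <<'E'
def lid():
    im,d=shot("side");W=(cloud("side",d)-[C[0],C[1],0])@RZ*1000;h=cv2.cvtColor(im,cv2.COLOR_RGB2HSV)
    m=(h[...,0]>100)&(h[...,0]<125)&(h[...,1]>140)&(W[...,2]>115)&(W[...,2]<145)&(abs(W[...,0])<92)&(abs(W[...,1])<148)&(d>0)
    k=np.linalg.lstsq(np.c_[W[m][:,0],np.ones(m.sum())],W[m][:,2],rcond=None)[0];print("lid slope",k.round(4),m.sum())
    r=((h[...,0]<6)|(h[...,0]>174))&(h[...,1]>150)&(h[...,2]>90)&(W[...,0]>-190)&(W[...,0]<-100)&(abs(W[...,1])<25)&(W[...,2]>20)&(W[...,2]<130)&(d>0)
    if r.sum()>3: print("red",W[r].mean(0).round(1),W[r].min(0).round(),W[r].max(0).round(),r.sum())
E
python3 -c "
from h import *
lid();lid()
barm(6)" | cut -d' ' -f1-22
```

```text
lid slope [-1.31000e-02  1.28765e+02] 3739
red [-151.6    9.2   58.7] [-161.    3.   52.] [-142.   15. 
lid slope [-1.35000e-02  1.28778e+02] 3746
red [-152.     9.6   58.6] [-161.    2.   49.] [-141.   13.
164 . . . . . . . . . . . . . . . . . . . . .
165 . . . . . . . . . . . . . . . . . . . . .
166 . . . . . . . . . . . . . . . . . . . . .
167 . . . . . . . . . . . . . . . . . . . . .
168 . . . . . . . . . . . . . . . . . . . . .
169 . . . . . . . . . . . . . . . . . . . . .
170 . . . . . . . . . . . . . . . . . . . . .
171 . . . . . . . . . . . . . . . . . . . . .
172 . . . . . . . . . . 101/-12/126:180 105/-9/129:233 . . . 111/-23/120:104 . . . . .
173 . . . . . . . . . 101/-6/126:132 104/-5/128:210 107/-5/129:234 . . 110/-20/118:162 113/-19/120:130 . . . . .
174 . . . . . . . . 100/-0/127:116 103/-1/127:175 106/-1/129:228 108/-3/127:209 . . 111/-17/117:223 113/-18/117:164 . . . . .
175 . . . . . . . . 101/2/125:153 105/4/129:227 107/3/128:227 107/-4/123:174 . 110/-13/117:217 114/-9/121:241 . . . . . .
176 . . . . . . . 101/8/127:111 104/10/130:183 106/7/128:236 107/4/126:207 10
[... 223 characters left out ...]
-16/108:148 . . . . .
178 . . . . . . . 102/12/124:76 104/10/123:125 107/10/124:153 108/4/119:166 108/-2/114:219 113/5/122:245 115/2/120:232 116/-3/116:175 115/-15/106:147 . . . . .
179 . . . . . . . 103/13/121:68 105/12/121:117 107/11/121:156 108/4/116:208 113/11/123:242 115/8/121:245 116/4/118:199 . . . . . . .
180 . . . . . . . 102/12/117:78 104/10/116:126 107/11/118:183 110/9/117:234 113/10/119:237 115/9/119:221 116/4/115:155 . . . . . . .
181 . . . . . . . 102/12/113:113 105/11/113:142 107/10/113:201 112/15/118:238 113/10/115:216 115/9/115:167 . . . . . . . .
182 . . . . . . . . . . 113/18/118:209 113/9/111:178 116/12/114:145 . . . . . . . .
183 . . . . . . . . . . . . . . . . . . . . .
```

```bash
python3 -m handwheel '[{"tx":-2,"ty":0,"tz":0,"roll":0},{"tx":-2,"ty":0,"tz":0,"roll":0},{"tx":-2,"ty":0,"tz":0,"roll":0},{"tx":0,"ty":0,"tz":0,"roll":0}]' | sed -n '2p;4p'
python3 -m handwheel '[{"tx":-2,"ty":0,"tz":0,"roll":0},{"tx":-2,"ty":0,"tz":0,"roll":0},{"tx":0,"ty":0,"tz":0,"roll":0}]' | sed -n '2p;4p'
python3 -m handwheel '[{"tx":-2,"ty":0,"tz":0,"roll":0},{"tx":-2,"ty":0,"tz":0,"roll":0},{"tx":0,"ty":0,"tz":0,"roll":0}]' | sed -n '2p;4p'
python3 -c "
from h import *
goto((-164,1,85));lid()"
```

```text
tool_pos: [0.4967, -0.0609, 0.0621]
contact_force: [-5.9, -0.3, -0.4]
tool_pos: [0.5008, -0.0611, 0.0621]
contact_force: [-4.9, -0.1, -1.1]
tool_pos: [0.5065, -0.0617, 0.0632]
contact_force: [-1.7, 0.6, -1.3]
yaw err->roll -0.0
TCP case mm [-141.2    0.7   63.2] shift now-axes [ 22.8   0.3 -21.8] aligned [ 22.8   0.3 -21.8] F [-1.7  0.6 -1.3] t 29.08
lid slope [-9.400000e-03  1.284405e+02] 3650
red [-138.7    4.8   45.9] [-145.   -8.   37.] [-132.   14.   60.] 38
```

```bash
python3 -m handwheel '[{"tx":-2,"ty":0,"tz":0,"roll":0},{"tx":-1,"ty":0,"tz":0,"roll":0},{"tx":0,"ty":0,"tz":0,"roll":0}]' | sed -n '2p;4p'
python3 -m handwheel '[{"tx":-1,"ty":0,"tz":0,"roll":0},{"tx":-1,"ty":0,"tz":0,"roll":0},{"tx":0,"ty":0,"tz":0,"roll":0}]' | sed -n '2p;4p'
python3 -c "
from h import *
goto((-164,1,85));lid();lid()"
```

```text
tool_pos: [0.5103, -0.0621, 0.0638]
contact_force: [-0.6, -0.2, -0.1]
tool_pos: [0.5116, -0.0621, 0.0635]
contact_force: [-0.4, 0.2, -0.5]
yaw err->roll -0.0
TCP case mm [-136.     0.5   63.5] shift now-axes [ 27.9   0.5 -21.5] aligned [ 28.    0.5 -21.5] F [-0.4  0.2 -0.5] t 29.63
lid slope [-1.140000e-02  1.286504e+02] 3603
red [-123.2    7.7   42. ] [-127.   -6.   32.] [-121.   15.   56.] 26
lid slope [-1.150000e-02  1.286573e+02] 3601
red [-123.1    6.6   42. ] [-126.   -5.   30.] [-120.   16.   59.] 26
```

The red grip lies at (−123, z 42), closed against the case. I'll retreat and check that it holds.

```bash
python3 -m handwheel '[{"tx":10,"ty":0,"tz":0,"roll":0},{"tx":25,"ty":0,"tz":0,"roll":0},{"tx":35,"ty":0,"tz":-10,"roll":0},{"tx":35,"ty":0,"tz":-35,"roll":0},{"tx":5,"ty":0,"tz":-40,"roll":0},{"tx":0,"ty":0,"tz":-20,"roll":0},{"tx":0,"ty":0,"tz":0,"roll":0},{"tx":0,"ty":0,"tz":0,"roll":0},{"tx":0,"ty":0,"tz":0,"roll":0},{"tx":0,"ty":0,"tz":0,"roll":0},{"tx":0,"ty":0,"tz":0,"roll":0},{"tx":0,"ty":0,"tz":0,"roll":0}]'
python3 - <<'E'
from h import *
lid();lid()
barm(6)
for n in("side","top"):
    im,_=shot(n);o=cv2.imread(f"pics/{n}0.png")[:,:,::-1];print(n,[int(x) for x in proj(n,c2w((-95,0,50)))])
    df=(cv2.GaussianBlur(np.abs(im.astype(int)-o).max(2).astype('uint8'),(5,5),0)>60).astype('uint8')
    k,l,st,_c=cv2.connectedComponentsWithStats(df);print([s.tolist() for s in st[1:] if s[4]>15])
E
```

```text
t: 30.73
tool_pos: [0.4058, -0.0568, 0.161]
tool_rot: [-0.074, -3.138, -0.001]
contact_force: [-0.3, -0.6, 0.1]
opening: -0.0002
grip_force: 0.0
lid slope [-1.30000e-02  1.28665e+02] 3802
red [-122.8    6.4   41.3] [-126.   -5.   31.] [-120.   15.   54.] 27
lid slope [-1.180000e-02  1.286889e+02] 3807
red [-123.4    6.9   42.2] [-127.   -4.   32.] [-120.   16.   57.] 27
164 . . . . . . . . . . . . . . . . . . . . . . . . . .
165 . . . . . . . . . . . . . . . . . . . . . . . . . .
166 . . . . . . . . . . . . . . . . . . . . . . . . . .
167 . . . . . . . . . . . . . . . . . . . . . . . . . .
168 . . . . . . . . . . . . . . . . . . . . . . . . . .
169 . . . . . . . . . . . . . . . . . . . . . . . . . .
170 . . . . . . . . . . . . . . . . . . . . . . . . . .
171 . . . . . . . . . . . . . . . . . . . . . . . . . .
172 . . . . . . . . . . 102/-11/126:163 105/-10/128:214 . . 109/-22/120:127 . . . . . . . . . . .
173 . . . . . . . . . 101/-5/127:128 104/-4/129:199 107/-5/129:222 . 107/-20/117:160 111/-18/120:140 112/-21/118:106 . . . . . . . . . .
174 . . . . . . . . 101/2/129:111 103/-1/128
[... 1580 characters left out ...]
, 609], [508, 180, 4, 6, 18], [291, 184, 21, 13, 179], [291, 199, 4, 7, 20], [297, 210, 16, 9, 94], [327, 211, 43, 22, 470], [465, 221, 47, 42, 1238], [371, 231, 36, 29, 283], [417, 249, 95, 135, 4545], [393, 267, 11, 11, 88], [449, 360, 53, 24, 697], [411, 369, 8, 15, 23], [506, 380, 6, 4, 21]]
top [269, 204]
[[207, 125, 131, 86, 5550], [243, 153, 58, 12, 343], [263, 215, 14, 19, 229], [230, 251, 19, 41, 299], [290, 250, 20, 23, 265], [251, 257, 14, 10, 69], [307, 269, 5, 18, 40], [295, 286, 6, 5, 20], [289, 294, 12, 25, 170], [220, 300, 14, 22, 166], [256, 303, 14, 23, 146], [276, 316, 8, 20, 99], [245, 328, 11, 6, 35], [191, 335, 98, 49, 2579], [211, 338, 6, 12, 52], [261, 378, 8, 6, 43]]
```

```bash
python3 -c "
from station import ctrl
print(ctrl.finish_job())"
```

```text
the job is handed in; nothing more can be done
None
```

The case is shut and latched and the job is handed in: the loop is hooked over the keeper, the red lever lies home against the case, the lid is drawn down and the things round the case look unmoved; the bar took two regrips after slipping on the keeper's lip, and forces on the tool peaked at about 13 N while I felt for the groove.

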